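# Load the tube block into the laser reader and arm it with the key

## Robot

A 6-joint arm with a two-finger parallel gripper is mounted at the origin on a cart in front of the work surface, level with it; the furniture and walls round the work are solid. World frame = base frame: x ahead of the robot, y to its left, z up, the work surface at z = 0. Lengths are in mm, angles in rad, forces in N, time in s.
With the tool pointing down it reaches from about 375 to 925 mm from the base axis. Payload 5.7 kg.
Tool frame: the origin (TCP) lies at the very end of the fingers, on their centre line; the grasp point (between the pads) lies pinch_z behind it (pinch_z is the distance from the TCP to the grasp point, in mm); z points along the fingers, y is the line along which they close (so a half turn about z gives the same grasp; the last joint's range is limited). The gripper opens to 85 mm and grips with 20 to 120 N. Pads are 22 mm wide; open, the fingers measure 114 mm over their backs; the gripper's body (76 mm by 85 mm) begins 54 mm behind the grasp point. The pads swing forward as they close: fully open they stand 13 mm farther back than shut.
Start: joints at [1.215, 0.359, 1.51, -0, 1.272, -0.115], TCP at [143.081, 582.656, 206.167] pointing down, gripper open.
Joint ranges: [-2.97, 2.97], [-1.01, 2.36], [0.21, 2.38], [-0.96, 4.11], [0.2, 2.71], [-2.98, 2.98]. Speed limits (rad/s): [2.39, 2.39, 3.14, 3.14, 3.14, 3.14].

## Interface

Orientations are given as a unit quaternion [w, x, y, z].
In Python, from station import get_state, snapshot, calibration, close_job, pinch_z gives the robot as it stands. The module is installed in compiled form; this text tells all that it offers.
- The arm moves only by the shell command python3 -m creep 'ROWS' [FORCE]. ROWS is JSON, a list of rows, each an object of numbers: "fingers": the finger opening in cm, from 0 to 8.54; "x", "y", "z": the shift along the tool's x, y, z in cm; "wx", "wy", "wz": the turn, a rotation vector about the tool's x, y, z in degrees. In form: [{"fingers": .., "x": .., "y": .., "z": .., "wx": .., "wy": .., "wz": ..}, ...]. A call has 1 to 12 rows; each row shifts and turns the commanded pose from where the row before left it, along the tool's axes as they then stand; what a row does not reach is not made up. A row lasts 1/12 s, in which the tool goes at most 41.7 mm and 7.16 degrees, less where a joint would pass 70% of its speed; a pose out of reach is approached as far as the arm can. A call with a gripper value outside its range is refused whole. The fingers move at their own pace and stop on an object; FORCE is the grip in N (left out, the last holds). Time passes only in rows, so rows that do not move let the fingers close. It gives the time, the measured TCP pose, the force, the opening and the grip force at its end, in the units of the state.
- get_state(): the state, without advancing time (a new reading comes with each control period).
- snapshot(name): name is "side" or "top" or "wrist"; returns (picture, depth): 480x640x3 uint8, blue, green, red; 480x640 float32, mm along the optical axis (not along the pixel's ray), 0 where there is no reading.
- calibration(name): a dict with "intrinsics" (3x3 intrinsics, pixels), "R" (3x3) and "t" (3): a world point X has camera coordinates R X + t. Camera axes: x right, y down, z forward; pixel columns grow to the right and rows downward; lengths in mm; the calibration is good to about 2 mm. The wrist camera is an equidistant fisheye: a pixel r from the principal point sees the ray r / f radians off the axis. A picture is of the moment at which its call begins: read the wrist's pose just before it. calibration takes no time and is no camera call; for the wrist camera it gives the pose at the moment of the call.
- close_job(): hands the job in; it is judged then, once.
The state is a dict: "clock": time; "joint_pos": joint angles; "dq": joint speeds; "tau": joint torques, N m; "tool_pos": TCP position; "tool_rot": TCP orientation; "contact_force": force on the tool from outside, world axes, zero at the start; "moment": the same for the moment, N m; "gripper_width": opening from 0.0 (shut) to 1.0 (fully open); "finger_force": force on a finger pad.
Only numpy, scipy, OpenCV 4.12 (cv2) and the standard library are available. Lean on these libraries where they do the work, as an engineer would, in place of code of your own. Each camera call takes 0.05 s, during which the arm holds its last target. There are 200 camera calls.

## Task

Push the white tube block along the reader's lane until it is fully home and the orange catch has dropped behind it. Then take the red key out of its stand, put it fully into the key switch on the reader's sloping panel, turn it clockwise all the way to on, and let go, leaving it in the switch. Leave the other things on the bench where they are.

Things in the scene. Friction and masses are not known exactly. Their poses are not given: they have to be found in the camera images.
- reader: White bench-top laser reader, fixed, 345 x 365 mm; origin on the bench under it, x into the machine (loading direction, away from the robot), y to its left, z up. Left half: loading lane. Right half: control desk, y -190 to -60 mm, its panel rising at 27 degrees from z 45 mm (x -120) to z 132 mm (x +50), facing up and towards the robot. Housing behind from x +80 mm, 205 mm high.
- lane_stop (a point): Foot of the lane's end stop, on the lane's floor (8 mm above the bench) and centre line; at x +104, y +65 mm of the reader, same axes as the reader. The lane is 184 mm wide between 20 mm high guides and open towards -x; its last 24 mm lie in a 54 mm high port of the housing. A block that is home has its front face here and its rear face at x -104 mm.
- tube_block: White microtube block, about 0.2 kg (times 0.7 to 1.4), 104 mm (its x) by 178 mm (its y), 29 mm high, one tube standing up 21 mm at a corner near the robot; origin at the centre of its underside. It starts crosswise in the lane's mouth, short of the catch, its x against the reader's x, 3 mm play each side. Push the middle of its rear face: it slides with 1 to 3 N, a few N more to lift the catch.
- catch (a joint): Orange gravity catch, pivoted across the lane: 0 rad hanging down, grows as its nose is lifted (limit 1.0). Only its weight (50 g) drives it. The block's front edge lifts it to about 0.5 rad, it rides on the block's top and drops to 0 behind the block in the last 5 mm before the stop.
- catch_nose (a point): Holding face of the catch, 37 mm above the bench, 5 mm behind the rear top edge of a block that is home. The catch is 16 mm wide and hangs over the lane's left edge (74 to 90 mm left of the centre line). Its pivot is 48 mm nearer to the robot and 52 mm up, its bracket 60 mm high.
- key: Loose key, 78 mm long, 60 g (times 0.7 to 1.4), upright in its stand. Origin on its axis, underside of the round 28 mm collar; z along the axis to the handle. Red flat handle z 16 to 53 mm, 44 mm wide (x), 12 mm thick (y): pinch across the 12 mm. Below the collar: 7 mm round neck, then flat bit 18 mm (x) by 6 mm (y), z -7 to -21, tapered tip to -25.5 mm. A half turn about z looks the same.
- key_stand: Dark block, fixed, 84 x 56 mm, 36 mm high, origin under its centre. It holds the key in a slot (21 x 9 mm, 30 mm deep) 12 mm from its centre along its own +x; the key's collar rests on its top, the key's width lies along the stand's x. Lift the key 30 mm along its axis to free it.
- keyhole (a point): Centre of the key slot, on the panel's face. z: out of the panel, 27 degrees from vertical towards the robot; at off x points up the slope along the slot (20.5 mm; 8.5 mm wide in y). It turns with the lock barrel. Key fully in: its origin here, z along this z. It enters only at off, turns only when fully in, and is captive once turned. Nearest thing on the panel: 3.5 mm lamps 66 mm up the slope.
- key_switch (a joint): Angle of the lock barrel: 0 rad off, 1.2 rad on (hard stop), growing clockwise as seen facing the panel, about minus z of the keyhole. Friction (0.035 N m) holds it where it is left; the key has up to 0.12 rad of play in it.
- calculator: Pocket calculator lying on the bench, 140 x 78 x 14 mm; bystander.
- marker: White marker pen with a red cap, lying, 138 mm long, 17 mm thick; bystander.
- dish: Round dish with lid, 62 mm across, 16 mm high; bystander.
- pad: Yellow note pad, 76 x 77 x 10 mm; bystander.
- tube: Yellow-capped serum tube lying on the bench between the reader and the big analyser, 106 mm long, 17 mm thick; bystander.

How it is judged (in metres and radians):
On the way, in this order (a step that is already met when the one before it is completed fails the run):
1. the block's edge lifts the catch (value of joint catch above 0.25 rad and contact force between tube_block and catch above 0.02 N), for 0.05 s.
2. the block is home and the catch has dropped behind it (x of tube_block in the frame of reader above 0.046 m and value of joint catch below 0.06 rad), for 0.2 s.
3. the key is fully in the switch (distance between key and keyhole below 0.004 m and angle between the z axis of key and the z axis of keyhole, either way round below 0.12 rad and value of joint key_switch below 0.5 rad), for 0.1 s.
4. the key is turned to on (value of joint key_switch above 0.95 rad), for 0.2 s.
At the end, for the whole second after the job is handed in: The block is within 6 mm of the stop with the catch down behind it (under 0.06 rad); the key is fully in the switch (within 5 mm and 0.15 rad of fully seated) and the switch at on (over 0.95 of 1.2 rad); both at rest and let go (all of step 2 and value of joint key_switch above 0.95 rad and distance between key and keyhole below 0.005 m and angle between the z axis of key and the z axis of keyhole, either way round below 0.15 rad and linear speed of each of key, tube_block below 0.02 m/s); the robot touches nothing.
It fails at once if a bystander (calculator, marker, dish, note pad, serum tube) was moved more than 25 mm (distance of any of calculator, marker, dish, pad, tube from where it was at the start of the episode above 0.025 m).
It also fails if it takes over 64 s, if anything falls off the work surface, if the arm or the gripper's body presses on something with over 40 N, if the wrist force passes 120 N, or if a joint passes its speed limit or range.

## Working session

There is one attempt and no reset: what is moved stays moved. The work goes in short steps, Python scripts to look and compute and a shell command to move; the robot and the scene stay as the last step left them, time stands still between calls to the robot, and variables do not carry over. Pictures are saved under pics/ and viewed, at most 10 in all, crops included, and the job is handed in when it is done.

```bash
mkdir -p pics; cat > h.py <<'E'
import numpy as np, cv2
from station import *
from scipy.spatial.transform import Rotation as Rn
def snap(name):
    c=calibration(name); p,d=snapshot(name); return c,p,d
def cloud(c,d):
    K=np.array(c["intrinsics"]);R=np.array(c["R"]);t=np.array(c["t"])
    v,u=np.mgrid[0:480,0:640]
    P=np.stack([(u-K[0,2])/K[0,0]*d,(v-K[1,2])/K[1,1]*d,d],-1)
    W=(P-t)@R
    W[d<=0]=np.nan
    return W
def pix(c,X):
    K=np.array(c["intrinsics"]);p=np.array(c["R"])@np.array(X,float)+np.array(c["t"])
    return (K@p)[:2]/p[2]
def ray(c,u,v,z):  # pinhole onto plane z
    K=np.array(c["intrinsics"]);R=np.array(c["R"]);t=np.array(c["t"])
    o=-R.T@t; d=R.T@np.array([(u-K[0,2])/K[0,0],(v-K[1,2])/K[1,1],1]); return o+d*(z-o[2])/d[2]
def rayw(c,u,v): # fisheye: origin, dir
    K=np.array(c["intrinsics"]);R=np.array(c["R"]);t=np.array(c["t"])
    a=np.array([(u-K[0,2])/K[0,0],(v-K[1,2])/K[1,1]]);r=np.linalg.norm(a)
    d=np.r_[np.sin(r)*a/max(r,1e-9),np.cos(r)]; return -R.T@t,R.T@d
def tool():
    s=get_state();q=s["tool_rot"];return np.array(s["tool_pos"]),Rn.from_quat([q[1],q[2],q[3],q[0]]).as_matrix(),s
E
python3 - <<'E'
from h import *
print(pinch_z if not callable(pinch_z) else pinch_z(),get_state())
for n in ["top","side","wrist"]:
    c,p,d=snap(n); cv2.imwrite(f"pics/{n}0.png",p); np.savez(f"{n}0.npz",p=p,d=d)
    print(n,np.array(c["intrinsics"]).round(1).tolist(),np.round(c["R"],3).tolist(),np.round(c["t"],1))
E
```

```text
18.700000000000003 {'clock': 0.0, 'joint_pos': array([ 1.21492472e+00,  3.59514346e-01,  1.51145388e+00, -1.60567546e-05,
        1.27248558e+00, -1.15067757e-01]), 'dq': array([ 0.00099556,  0.00066566,  0.00160661, -0.00137022,  0.00106688,
        0.00126566]), 'tau': array([-1.47437862e-03, -5.27606142e+01, -2.78617805e+01, -4.88598762e-04,
        1.31951954e-02,  5.10815880e-06]), 'tool_pos': array([142.82721672, 581.99670496, 205.33989941]), 'tool_rot': array([-2.09643374e-04,  1.20108829e-01,  9.92760295e-01, -9.06687020e-04]), 'contact_force': array([-0.03910971, -0.5974238 ,  0.12673043]), 'moment': array([ 0.01459554,  0.00688339, -0.02694007]), 'finger_force': 0.0, 'gripper_width': 0.9998400629372644}
top [[444.1, 0.0, 314.2], [0.0, 444.1, 244.7], [0.0, 0.0, 1.0]] [[-0.024, -1.0, 0.017], [-0.988, 0.021, -0.152], [0.152, -0.021, -0.988]] [  69.9  542.9 1160.1]
side [[484.0, 0.0, 323.8], [0.0, 484.0, 241.2], [0.0, 0.0, 1.0]] [[-0.999, -0.035, 0.015], [-0.035, 0.679, -0.734], [0.015, -0.734, -0.679]] [ 530.9   31.9 1429.1]
wrist [[371.6, 0.0, 314.3], [0.0, 371.6, 235.9], [0.0, 0.0, 1.0]] [[0.239, 0.971, -0.0], [0.929, -0.229, 0.291], [0.282, -0.07, -0.957]] [-600.4  -37.2  379.4]
```

View pics/top0.png

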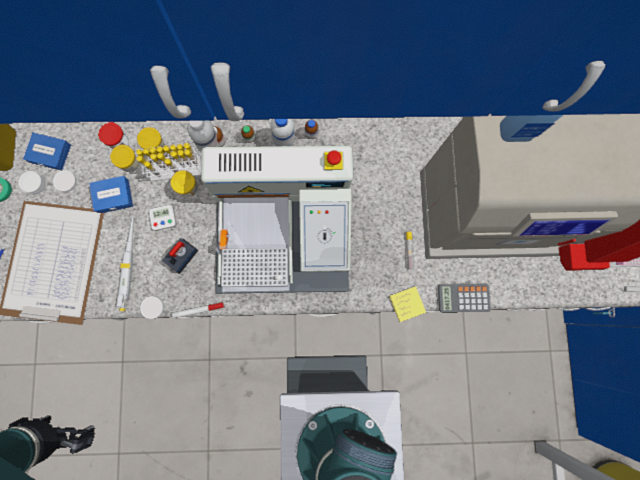

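View pics/side0.png

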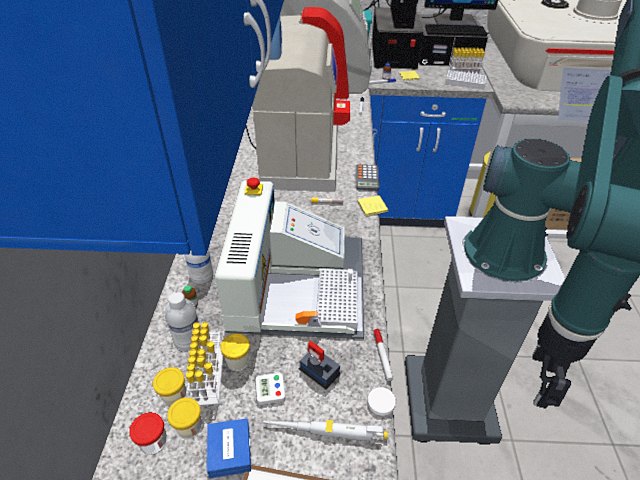

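Top view: the block is around (255,268), the orange catch at (224,238), the key and stand at (180,255), and the keyhole at (325,236). In the side view the key is at (316,352), the keyhole near (322,230) and the catch near (305,317).

```bash
cat > m.py <<'E'
from h import *
for n in ["top","side"]:
    z=np.load(n+"0.npz");p,d=z["p"],z["d"];c=calibration(n);W=cloud(c,d)
    print("==",n)
    h=cv2.cvtColor(p,cv2.COLOR_BGR2HSV).astype(int)
    def rep(name,m):
        P=W[m&np.isfinite(W[...,2])]
        if len(P)<3: print(name,len(P));return
        print(name,len(P),"med",np.nanmedian(P,0).round(1),"min",np.percentile(P,2,0).round(0),"max",np.percentile(P,98,0).round(0))
    box=lambda a:(W[...,0]>a[0])&(W[...,0]<a[1])&(W[...,1]>a[2])&(W[...,1]<a[3])
    red=((h[...,0]<8)|(h[...,0]>172))&(h[...,1]>150)&(h[...,2]>90)
    org=(h[...,0]>=8)&(h[...,0]<17)&(h[...,1]>180)&(h[...,2]>120)
    rep("redkey",red&box([380,640,200,520])&(W[...,2]>25)); rep("orange",org&box([380,640,50,420])&(W[...,2]>20))
    # block top
    bt=box([380,560,80,320])&(np.abs(W[...,2]-37)<6)
    rep("z~37",bt)
    dark=(h[...,2]<90)&box([400,600,280,480])&(W[...,2]>26)&(W[...,2]<46)
    rep("stand",dark)
    for nm,m in [("block",bt),("stand",dark),("housing",box([500,800,-150,350])&(np.abs(W[...,2]-205)<8))]:
        k,l,st,ce=cv2.connectedComponentsWithStats(m.astype(np.uint8))
        i=1+np.argmax(st[1:,4]); P=W[l==i][:,:2].astype(np.float32); r=cv2.minAreaRect(P); print(nm,st[i].tolist(),r)
        if nm=="housing": print(W[l==i][:,2].mean())
    if n=="top":
        m=np.zeros((480,640),bool);m[205:262,305:347]=1
        P=W[m&(W[...,2]>45)&(W[...,2]<140)];A=np.c_[P[:,:2],np.ones(len(P))];k=np.linalg.lstsq(A,P[:,2],rcond=None)[0];nn=np.r_[-k[:2],1];nn/=np.linalg.norm(nn);print("panel",k,nn,np.degrees(np.arccos(nn[2])),np.abs(A@k-P[:,2]).mean())
        print("keyhole px depth",W[236,325],W[230,325])
        crop=cv2.resize(np.hstack([p[195:275,295:355],p[230:280,150:210].repeat(1,0) if 0 else p[225:305,145:205]]),None,fx=6,fy=6,interpolation=cv2.INTER_CUBIC);cv2.imwrite("pics/crop1.png",crop)
E
python3 m.py
```

```text
== top
redkey 97 med [535.9 417.6  87.1] min [518. 402.  36.] max [552. 449.  91.]
orange 52 med [575.4 299.3  54.2] min [546. 293.  48.] max [588. 308.  61.]
z~37 1841 med [489.5 220.7  37.2] min [439. 133.  32.] max [539. 306.  42.]
stand 335 med [516.6 420.4  36.2] min [486. 385.  28.] max [564. 459.  41.]
block [220, 248, 68, 39, 1817] ((488.7619323730469, 222.12014770507812), (180.44017028808594, 103.05989837646484), 89.16729736328125)
stand [163, 239, 33, 33, 328] ((526.6128540039062, 424.0595703125), (51.26573181152344, 77.78767395019531), 51.81093215942383)
housing [202, 146, 152, 37, 5109] ((718.3494873046875, 144.74095153808594), (362.59869384765625, 91.43295288085938), 89.62438201904297)
205.09267703982826
panel [ 5.10276493e-01 -5.27647241e-03 -1.96365791e+02] [-0.4545165   0.00469989  0.89072592] 27.03539222523607 2.0332731794677725
keyhole px depth [574.04253408  26.06219178   3.01727834] [574.08113229  29.823926    94.18085867]
== side
redkey 128 med [534.1 425.1  86.6] min [519. 408.  64.] max [554. 436.  92.]
orange 149 med [572.1 308.2  50. ] min [552. 296.  29.] max [589. 312.  60.]
z~37 2093 med [491.5 226.3  37. ] min [440.  95.  31.] max [543. 311.  42.]
stand 271 med [529.5 440.   35.6] min [487. 419.  27.] max [567. 467.  40.]
block [308, 270, 50, 57, 2004] ((498.41619873046875, 223.84710693359375), (193.25559997558594, 120.24468994140625), 89.03966522216797)
stand [300, 358, 40, 24, 270] ((530.6566162109375, 442.74188232421875), (43.55823516845703, 89.79231262207031), 76.6395263671875)
housing [215, 181, 59, 101, 3444] ((719.6900634765625, 148.8802490234375), (364.9656066894531, 91.49417877197266), 89.61038208007812)
205.40227580789963
```

View pics/crop1.png

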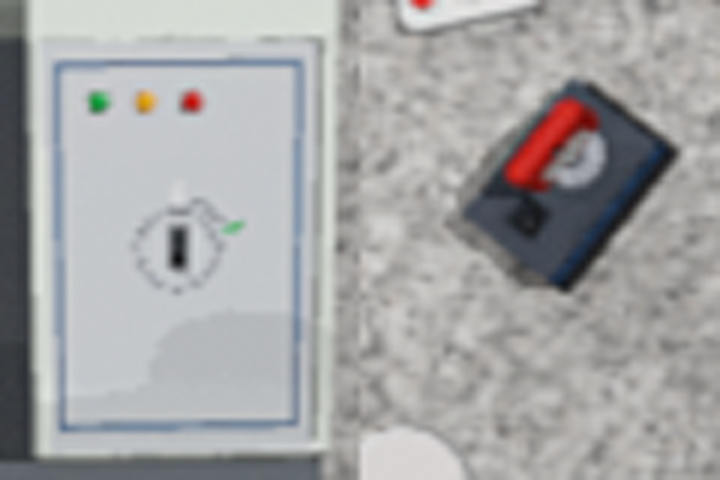

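The crop puts the keyhole at about top px (324.3,236), its slot along the panel's slope. The key is at crop (552,143), width axis lower-left to upper-right, and the stand's second (empty) hole is at lower-left.
Lane centre y is about 220 (from the catch and block; the 365 mm width spans y -190 to +175). The reader origin is near (592.5,155), yaw about -0.5°. Pushing the block first.

```bash
python3 -m creep '[{"fingers":0,"wz":-6.65},{"fingers":0,"wz":-6.65},{"fingers":0},{"fingers":0}]' 40
python3 -m creep '[{"fingers":0,"x":-2.25,"y":-3},{"fingers":0,"x":-2.25,"y":-3},{"fingers":0,"x":-2.25,"y":-3},{"fingers":0,"x":-2.25,"y":-3},{"fingers":0,"x":-2.25,"y":-3},{"fingers":0,"x":-2.25,"y":-3},{"fingers":0,"x":-2.25,"y":-3},{"fingers":0,"x":-2.25,"y":-3},{"fingers":0,"x":-2.25,"y":-3},{"fingers":0,"x":-2.25,"y":-3},{"fingers":0,"x":-2.25,"y":-3},{"fingers":0,"x":-2.25,"y":-3}]'
python3 - <<'E'
from h import *
P,R,s=tool();print(P,R.round(3).tolist(),s["clock"])
z=np.load("top0.npz");c=calibration("top");W=cloud(c,z["d"]);h=cv2.cvtColor(z["p"],cv2.COLOR_BGR2HSV)
print("lane lip heights along y=220", [(x,*[round(float(v)) for v in [np.nanmedian(W[...,2][(abs(W[...,0]-x)<4)&(abs(W[...,1]-220)<15)])]]) for x in range(395,460,6)])
# keyhole by ray/plane
k=np.array([.510276,-.005276,-196.366]); 
for u,v in [(324.2,235.9)]:
    a=ray(c,u,v,0);b=ray(c,u,v,200);f=lambda X:X[2]-(k[0]*X[0]+k[1]*X[1]+k[2]);print("keyhole",a+(b-a)*(-f(a))/(f(b)-f(a)))
E
```

```text
[142.88377754 582.16009144 205.53376284] [[-0.971, 0.238, -0.001], [0.238, 0.971, -0.001], [0.0, -0.001, -1.0]] 0.15
lane lip heights along y=220 [(395, 1), (401, 0), (407, -1), (413, 0), (419, 3), (425, 8), (431, 8), (437, 23), (443, 35), (449, 36), (455, 37)]
keyhole [559.48268492  32.09198678  88.95526921]validation failed for argument at $[0]...
validation failed for argument at $[0]...
```

Every row needs all its keys.

```bash
python3 -m creep '[{"fingers":0,"x":0,"y":0,"z":0,"wx":0,"wy":0,"wz":-6.65},{"fingers":0,"x":0,"y":0,"z":0,"wx":0,"wy":0,"wz":-6.65},{"fingers":0,"x":0,"y":0,"z":0,"wx":0,"wy":0,"wz":0}]' 40
```

```text
clock: 0.4
tool_pos: [143.0, 582.4, 205.8]
tool_rot: [-0.0, 0.002, 1.0, -0.0]
contact_force: [0.2, 0.4, 1.2]
gripper_width: 0.606
finger_force: 0.0
```

```bash
python3 -m creep '[{"fingers":0,"x":-2.25,"y":-3,"z":0,"wx":0,"wy":0,"wz":0},{"fingers":0,"x":-2.25,"y":-3,"z":0,"wx":0,"wy":0,"wz":0},{"fingers":0,"x":-2.25,"y":-3,"z":0,"wx":0,"wy":0,"wz":0},{"fingers":0,"x":-2.25,"y":-3,"z":0,"wx":0,"wy":0,"wz":0},{"fingers":0,"x":-2.25,"y":-3,"z":0,"wx":0,"wy":0,"wz":0},{"fingers":0,"x":-2.25,"y":-3,"z":0,"wx":0,"wy":0,"wz":0},{"fingers":0,"x":-2.25,"y":-3,"z":0,"wx":0,"wy":0,"wz":0},{"fingers":0,"x":-2.25,"y":-3,"z":0,"wx":0,"wy":0,"wz":0},{"fingers":0,"x":-2.25,"y":-3,"z":0,"wx":0,"wy":0,"wz":0},{"fingers":0,"x":-2.25,"y":-3,"z":0,"wx":0,"wy":0,"wz":0},{"fingers":0,"x":-2.25,"y":-3,"z":0,"wx":0,"wy":0,"wz":0},{"fingers":0,"x":-2.25,"y":-3,"z":0,"wx":0,"wy":0,"wz":0}]'
```

```text
clock: 1.4
tool_pos: [410.7, 218.7, 206.3]
tool_rot: [0.0, 0.006, 1.0, 0.0]
contact_force: [0.5, 0.7, 0.2]
gripper_width: 0.004
finger_force: 0.0
```

```bash
python3 -m creep '[{"fingers":0,"x":0,"y":0.2,"z":3.5,"wx":0,"wy":0,"wz":0},{"fingers":0,"x":0,"y":0,"z":3.5,"wx":0,"wy":0,"wz":0},{"fingers":0,"x":0,"y":0,"z":3.5,"wx":0,"wy":0,"wz":0},{"fingers":0,"x":0,"y":0,"z":3.5,"wx":0,"wy":0,"wz":0},{"fingers":0,"x":0,"y":0,"z":2.8,"wx":0,"wy":0,"wz":0},{"fingers":0,"x":0,"y":0,"z":2,"wx":0,"wy":0,"wz":0},{"fingers":0,"x":0,"y":0,"z":0,"wx":0,"wy":0,"wz":0}]'
python3 -m creep '[{"fingers":0,"x":-0.8,"y":0,"z":0,"wx":0,"wy":0,"wz":0},{"fingers":0,"x":-0.8,"y":0,"z":0,"wx":0,"wy":0,"wz":0},{"fingers":0,"x":-0.8,"y":0,"z":0,"wx":0,"wy":0,"wz":0},{"fingers":0,"x":-0.8,"y":0,"z":0,"wx":0,"wy":0,"wz":0},{"fingers":0,"x":-0.8,"y":0,"z":0,"wx":0,"wy":0,"wz":0},{"fingers":0,"x":-0.8,"y":0,"z":0,"wx":0,"wy":0,"wz":0},{"fingers":0,"x":-0.8,"y":0,"z":0,"wx":0,"wy":0,"wz":0},{"fingers":0,"x":-0.8,"y":0,"z":0,"wx":0,"wy":0,"wz":0}]'
```

```text
clock: 1.98
tool_pos: [407.0, 221.1, 14.9]
tool_rot: [-0.003, 0.006, 1.0, -0.001]
contact_force: [-1.5, -0.5, 0.7]
gripper_width: 0.002
finger_force: 0.0
clock: 2.65
tool_pos: [475.0, 221.7, 18.4]
tool_rot: [0.0, 0.004, 1.0, 0.0]
contact_force: [-0.2, -0.3, -0.3]
gripper_width: 0.001
finger_force: 0.0
```

```bash
python3 -m creep '[{"fingers":0,"x":-0.8,"y":0,"z":0,"wx":0,"wy":0,"wz":0},{"fingers":0,"x":-0.8,"y":0,"z":0,"wx":0,"wy":0,"wz":0},{"fingers":0,"x":-0.8,"y":0,"z":0,"wx":0,"wy":0,"wz":0},{"fingers":0,"x":-0.8,"y":0,"z":0,"wx":0,"wy":0,"wz":0},{"fingers":0,"x":-0.8,"y":0,"z":0,"wx":0,"wy":0,"wz":0},{"fingers":0,"x":-0.8,"y":0,"z":0,"wx":0,"wy":0,"wz":0},{"fingers":0,"x":-0.8,"y":0,"z":0,"wx":0,"wy":0,"wz":0},{"fingers":0,"x":-0.8,"y":0,"z":0,"wx":0,"wy":0,"wz":0},{"fingers":0,"x":-0.8,"y":0,"z":0,"wx":0,"wy":0,"wz":0}]'
python3 - <<'E'
from h import *
c,p,d=snap("top");W=cloud(c,d);cv2.imwrite("pics/push.png",cv2.resize(p[140:310,140:370],None,fx=3,fy=3))
E
```

```text
clock: 3.4
tool_pos: [546.7, 221.1, 18.2]
tool_rot: [-0.0, 0.004, 1.0, -0.0]
contact_force: [0.8, -0.2, -0.4]
gripper_width: -0.0
finger_force: 0.0
```

View pics/push.png

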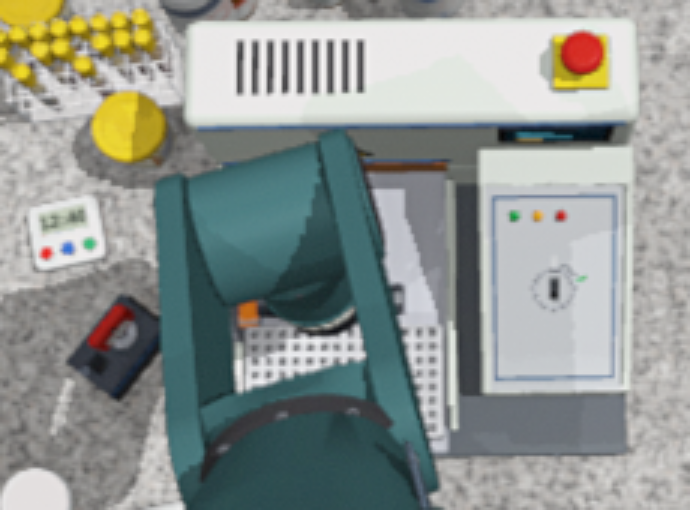

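The block's front edge is still at full-picture row 248, the same as at the start, yet the TCP reads x=546. I'm checking from the side before moving again.

```bash
python3 - <<'E'
from h import *
P,R,s=tool();print(P,s["contact_force"],s["joint_pos"].round(3))
c,p,d=snap("side");print(pix(c,P),pix(c,[437,220,37]),pix(c,[541,220,37]));cv2.imwrite("pics/push2.png",cv2.resize(p[170:410,200:440],None,fx=2.4,fy=2.4))
c,p,d=snap("top");print(pix(c,P))
E
```

```text
[549.04536105 221.2672186   18.41973757] [ 2.2056707  -0.06284278 -0.46510423] [ 0.267  0.567  1.706 -0.     0.866 -1.295]
[314.19176722 298.54728505] [357.59521543 295.04915627] [317.33693586 293.58912074]
[254.52426665 245.44203009]
```

View pics/push2.png

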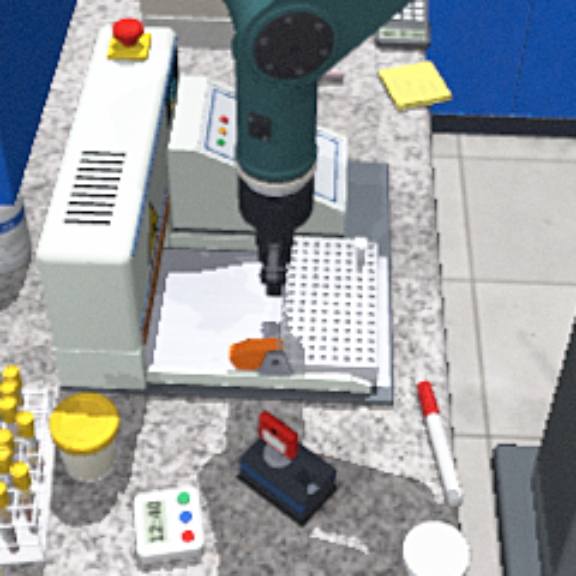

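The side view shows the closed fingers standing in the lane ahead of the block at about (275,285) in the crop. The block and catch haven't moved, so the fingers somehow got past the block without pushing it. I'll lift, go back behind it and push slowly, watching the force.

```bash
python3 -m creep '[{"fingers":0,"x":0,"y":0,"z":-3,"wx":0,"wy":0,"wz":0},{"fingers":0,"x":0,"y":0,"z":-3,"wx":0,"wy":0,"wz":0},{"fingers":0,"x":3.5,"y":0,"z":0,"wx":0,"wy":0,"wz":0},{"fingers":0,"x":3.5,"y":0,"z":0,"wx":0,"wy":0,"wz":0},{"fingers":0,"x":3.5,"y":0,"z":0,"wx":0,"wy":0,"wz":0},{"fingers":0,"x":3.5,"y":0,"z":0,"wx":0,"wy":0,"wz":0},{"fingers":0,"x":0,"y":0,"z":2.5,"wx":0,"wy":0,"wz":0},{"fingers":0,"x":0,"y":0,"z":3.1,"wx":0,"wy":0,"wz":0},{"fingers":0,"x":0,"y":0,"z":0,"wx":0,"wy":0,"wz":0},{"fingers":0,"x":0,"y":0,"z":0,"wx":0,"wy":0,"wz":0}]'
python3 -m creep '[{"fingers":0,"x":-0.8,"y":0,"z":0,"wx":0,"wy":0,"wz":0},{"fingers":0,"x":-0.8,"y":0,"z":0,"wx":0,"wy":0,"wz":0}]'
python3 -m creep '[{"fingers":0,"x":-0.8,"y":0,"z":0,"wx":0,"wy":0,"wz":0},{"fingers":0,"x":-0.8,"y":0,"z":0,"wx":0,"wy":0,"wz":0}]'
python3 - <<'E'
from h import *
c,p,d=snap("side");cv2.imwrite("pics/push3.png",cv2.resize(p[200:360,240:440],None,fx=2.5,fy=2.5))
E
```

```text
clock: 4.38
tool_pos: [404.0, 221.8, 21.5]
tool_rot: [-0.002, 0.004, 1.0, -0.001]
contact_force: [0.8, -0.4, 0.4]
gripper_width: 0.0
finger_force: 0.0
clock: 4.55
tool_pos: [423.5, 222.5, 23.4]
tool_rot: [0.001, 0.004, 1.0, 0.0]
contact_force: [0.3, 0.1, -0.4]
gripper_width: 0.0
finger_force: 0.0
clock: 4.72
tool_pos: [440.6, 222.4, 23.3]
tool_rot: [0.001, 0.005, 1.0, 0.0]
contact_force: [-0.6, -0.2, 0.0]
gripper_width: 0.003
finger_force: 0.0
```

View pics/push3.png

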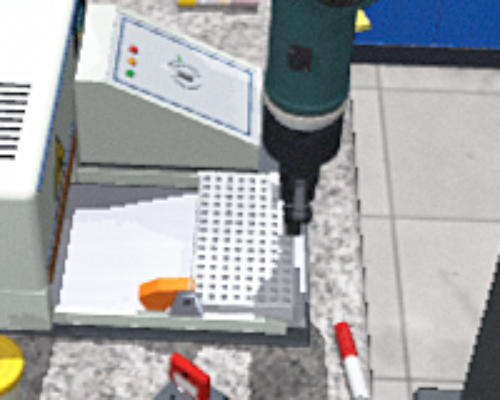

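The fingers are now behind the block, touching its rear face at about (295,235). I'll push in short steps and track the block's front edge.

```bash
cat > b.py <<'E'
from h import *
P,R,s=tool();c,p,d=snap("side");W=cloud(c,d)
m=(abs(W[...,1]-190)<40)&(abs(W[...,2]-37)<5)&(W[...,0]>400)&(W[...,0]<670)
x=W[...,0][m];h=cv2.cvtColor(p,cv2.COLOR_BGR2HSV).astype(int)
o=(h[...,0]>=8)&(h[...,0]<17)&(h[...,1]>180)&(h[...,2]>120)&(W[...,0]>480)&(W[...,0]<650)&(abs(W[...,1]-300)<25)
print("TCP",P.round(1),"F",s["contact_force"].round(1),"block x",np.percentile(x,[2,98]).round(1) if len(x) else 0,"catch z",np.percentile(W[...,2][o],[2,50,98]).round(1),"x",np.percentile(W[...,0][o],[2,98]).round(1),s["clock"])
E
python3 b.py; python3 -m creep '[{"fingers":0,"x":-0.5,"y":0,"z":0,"wx":0,"wy":0,"wz":0},{"fingers":0,"x":-0.5,"y":0,"z":0,"wx":0,"wy":0,"wz":0},{"fingers":0,"x":-0.5,"y":0,"z":0,"wx":0,"wy":0,"wz":0}]' ;python3 b.py
```

```text
TCP [442.7 222.7  23.4] F [2.1 0.  0.5] block x [450.6 539. ] catch z [26.5 47.8 57.9] x [557.3 589.3] 4.7667
clock: 5.07
tool_pos: [453.1, 221.9, 22.2]
tool_rot: [-0.0, 0.004, 1.0, -0.0]
contact_force: [0.2, 0.3, -0.2]
gripper_width: -0.001
finger_force: 0.0
TCP [453.1 221.9  22.2] F [ 0.2  0.3 -0.2] block x [441.1 539.2] catch z [29.1 47.3 59. ] x [557.3 589.5] 5.0667
```

```bash
cat > f.py <<'E'
from h import *
P,R,s=tool();c,p,d=snap("side");W=cloud(c,d)
dark=(p.max(2)<80)&(abs(W[...,0]-P[0])<60)&(abs(W[...,1]-P[1])<40)&(W[...,2]>8)&(W[...,2]<85)
Q=W[dark];print("TCP",P.round(1),pix(c,P).round(1))
for z in range(5,85,8):
    q=Q[(Q[:,2]>=z)&(Q[:,2]<z+8)]
    if len(q):print(z,len(q),"x",q[:,0].min().round(1),q[:,0].max().round(1),"y",q[:,1].min().round(1),q[:,1].max().round(1))
cv2.imwrite("pics/f%d.png"%int(s["clock"]*100),cv2.resize(p[250:320,290:400],None,fx=6,fy=6,interpolation=cv2.INTER_CUBIC))
cw,pw,_=snap("wrist");cv2.imwrite("pics/w.png",pw)
a=cv2.resize(p[230:330,280:400],(600,500),interpolation=cv2.INTER_CUBIC);cv2.imwrite("pics/comb.png",np.vstack([a[:290],cv2.resize(pw,(600,450))[100:400]]))
E
python3 f.py
```

```text
TCP [454.8 222.1  22.3] [350.4 299.1]
53 2 x 450.3 455.3 y 233.6 233.8
61 12 x 448.1 460.8 y 229.2 237.6
69 11 x 448.5 461.2 y 232.4 237.7
77 2 x 451.5 454.0 y 238.7 239.0
```

View pics/comb.png

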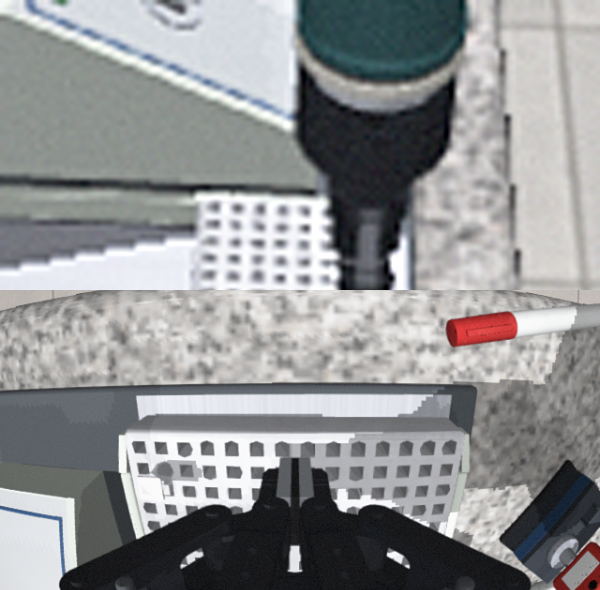

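The fingers appear to slide over the block's top, so the real fingertip seems about 20 mm higher than the reported TCP. In the earlier side view the tip was near row 292, against a predicted 298.5. I'll check that against the images, then confirm by touching the bench gently.

```bash
python3 -m creep '[{"fingers":0,"x":0,"y":0,"z":-3,"wx":0,"wy":0,"wz":0},{"fingers":0,"x":2,"y":0,"z":0,"wx":0,"wy":0,"wz":0},{"fingers":0,"x":3,"y":0,"z":0,"wx":0,"wy":0,"wz":0},{"fingers":0,"x":0,"y":0,"z":2,"wx":0,"wy":0,"wz":0},{"fingers":0,"x":0,"y":0,"z":0,"wx":0,"wy":0,"wz":0}]'
python3 - <<'E'
from h import *
import station
print("pinch",station.pinch_z)
P,R,s=tool();print(P)
for n in ["side","top"]:
    c,p,d=snap(n);W=cloud(c,d)
    m=(abs(W[...,0]-P[0])<25)&(abs(W[...,1]-P[1])<35)&(W[...,2]>15)&(W[...,2]<130);Q=W[m]
    print(n,pix(c,P),len(Q),np.percentile(Q,[0,2,10],axis=0).round(1).tolist() if len(Q) else 0, Q.max(0).round(1))
    o=np.argsort(Q[:,2])[:6];print(Q[o].round(1).tolist())
E
```

```text
clock: 5.63
tool_pos: [399.3, 221.5, 30.7]
tool_rot: [-0.002, 0.004, 1.0, -0.001]
contact_force: [-0.2, 0.3, -0.5]
gripper_width: 0.002
finger_force: 0.0
pinch 18.700000000000003
[399.27578717 221.49578786  30.67439957]
side [372.04288896 297.62744253] 93 [[383.7, 224.6, 57.2], [385.5, 225.2, 60.8], [389.9, 227.7, 66.3]] [417.7 256.4 129.8]
[[409.4, 226.0, 57.2], [407.2, 228.8, 60.5], [392.0, 228.3, 60.8], [409.7, 225.9, 60.9], [407.4, 228.0, 63.5], [405.1, 231.9, 64.2]]Traceback (most recent call last):
  File "<stdin>", line 8, in <module>
    return umr_maximum(a, axis, None, out, keepdims, initial, where)
ValueError: zero-size array to reduction operation maximum which has no identity
```

```bash
python3 -m creep '[{"fingers":0,"x":0,"y":0,"z":1,"wx":0,"wy":0,"wz":0},{"fingers":0,"x":0,"y":0,"z":0.8,"wx":0,"wy":0,"wz":0},{"fingers":0,"x":0,"y":0,"z":0,"wx":0,"wy":0,"wz":0}]'
python3 -m creep '[{"fingers":0,"x":0,"y":0,"z":0.5,"wx":0,"wy":0,"wz":0},{"fingers":0,"x":0,"y":0,"z":0,"wx":0,"wy":0,"wz":0}]'
```

```text
clock: 5.98
tool_pos: [403.3, 222.3, 13.5]
tool_rot: [-0.0, 0.005, 1.0, -0.0]
contact_force: [1.1, 0.2, -1.3]
gripper_width: -0.002
finger_force: 0.0
clock: 6.15
tool_pos: [403.1, 222.3, 8.8]
tool_rot: [-0.0, 0.004, 1.0, -0.0]
contact_force: [-0.5, -0.1, -0.0]
gripper_width: 0.0
finger_force: 0.0
```

The depth image shows the lowest finger points at z≈57 with the TCP at 30.7, so the real tip is about 20–25 mm above the reported TCP. I'll keep lowering in small steps to the bench to calibrate it.

```bash
for i in 1; do python3 -m creep '[{"fingers":0,"x":0,"y":0,"z":0.5,"wx":0,"wy":0,"wz":0},{"fingers":0,"x":0,"y":0,"z":0,"wx":0,"wy":0,"wz":0}]'; done
python3 -m creep '[{"fingers":0,"x":0,"y":0,"z":0.4,"wx":0,"wy":0,"wz":0},{"fingers":0,"x":0,"y":0,"z":0,"wx":0,"wy":0,"wz":0}]'
python3 -m creep '[{"fingers":0,"x":0,"y":0,"z":0.4,"wx":0,"wy":0,"wz":0},{"fingers":0,"x":0,"y":0,"z":0,"wx":0,"wy":0,"wz":0}]'
python3 - <<'E'
from h import *
P,R,s=tool();print(P,s["contact_force"])
c,p,d=snap("side");W=cloud(c,d)
m=(abs(W[...,0]-P[0])<25)&(abs(W[...,1]-P[1])<35)&(W[...,2]>8)&(W[...,2]<130);Q=W[m]
o=np.argsort(Q[:,2])[:8];print(Q[o].round(1).tolist())
E
```

```text
clock: 6.32
tool_pos: [402.9, 222.3, 3.8]
tool_rot: [-0.0, 0.004, 1.0, -0.0]
contact_force: [0.0, 0.2, 0.1]
gripper_width: -0.0
finger_force: 0.0
clock: 6.48
tool_pos: [402.8, 222.3, -0.2]
tool_rot: [-0.0, 0.004, 1.0, -0.0]
contact_force: [-0.3, -0.6, 0.4]
gripper_width: -0.002
finger_force: 0.0
clock: 6.65
tool_pos: [402.7, 222.3, -4.2]
tool_rot: [-0.0, 0.004, 1.0, -0.0]
contact_force: [-0.0, -0.7, 0.5]
gripper_width: -0.001
finger_force: 0.0
[402.73899414 222.29575211  -4.2476378 ] [-0.0283459  -0.65637003  0.47319042]
[[426.9, 248.6, 8.1], [426.8, 242.0, 8.2], [425.7, 194.4, 8.3], [423.3, 204.9, 8.5], [423.2, 198.0, 8.5], [424.1, 235.7, 8.7], [424.3, 245.7, 8.7], [426.4, 222.4, 8.8]]
```

At TCP -4.2 there's still no contact, so the fingertip really is above the reported TCP. Continuing down.

```bash
for i in 1; do python3 -m creep '[{"fingers":0,"x":0,"y":0,"z":0.4,"wx":0,"wy":0,"wz":0},{"fingers":0,"x":0,"y":0,"z":0,"wx":0,"wy":0,"wz":0}]'; done
python3 -m creep '[{"fingers":0,"x":0,"y":0,"z":0.4,"wx":0,"wy":0,"wz":0},{"fingers":0,"x":0,"y":0,"z":0,"wx":0,"wy":0,"wz":0}]' | grep -E "pos|force"
python3 -m creep '[{"fingers":0,"x":0,"y":0,"z":0.2,"wx":0,"wy":0,"wz":0},{"fingers":0,"x":0,"y":0,"z":0,"wx":0,"wy":0,"wz":0}]' | grep -E "pos|force"
```

```text
clock: 6.87
tool_pos: [402.8, 222.3, -8.2]
tool_rot: [-0.0, 0.004, 1.0, -0.0]
contact_force: [-0.4, -0.1, -0.9]
gripper_width: 0.002
finger_force: 0.0
tool_pos: [402.7, 222.3, -12.3]
contact_force: [-1.3, -0.1, -0.4]
finger_force: 0.0
tool_pos: [402.8, 222.3, -14.1]
contact_force: [-0.5, -0.0, 0.2]
finger_force: 0.0
```

```bash
python3 -m creep '[{"fingers":0,"x":0,"y":0,"z":0.2,"wx":0,"wy":0,"wz":0},{"fingers":0,"x":0,"y":0,"z":0,"wx":0,"wy":0,"wz":0}]' | grep -E "pos|force"
python3 -m creep '[{"fingers":0,"x":0,"y":0,"z":0.2,"wx":0,"wy":0,"wz":0},{"fingers":0,"x":0,"y":0,"z":0,"wx":0,"wy":0,"wz":0}]' | grep -E "pos|force"
python3 -m creep '[{"fingers":0,"x":0,"y":0,"z":0.2,"wx":0,"wy":0,"wz":0},{"fingers":0,"x":0,"y":0,"z":0,"wx":0,"wy":0,"wz":0}]' | grep -E "pos|force"
python3 - <<'E'
from h import *
P,R,s=tool();print(P,s["contact_force"])
c,p,d=snap("wrist");cv2.imwrite("pics/w2.png",p)
c,p,d=snap("side");W=cloud(c,d)
m=(abs(W[...,0]-P[0])<20)&(abs(W[...,1]-P[1])<35)&(W[...,2]>8)&(W[...,2]<130);Q=W[m]
o=np.argsort(Q[:,2])[:8];print(Q[o].round(1).tolist())
E
```

```text
tool_pos: [402.9, 222.3, -16.0]
contact_force: [-0.2, 0.0, 0.1]
finger_force: 0.0
tool_pos: [402.8, 222.3, -18.0]
contact_force: [1.2, 0.1, -0.4]
finger_force: 0.0
tool_pos: [402.8, 222.3, -20.1]
contact_force: [0.1, 0.4, 0.1]
finger_force: 0.0
[402.81119811 222.30531764 -20.05662684] [0.0737275  0.39266802 0.0717429 ]
[[410.9, 228.4, 8.7], [395.2, 228.0, 9.1], [413.8, 228.6, 12.8], [411.1, 225.1, 12.9], [395.7, 228.5, 13.8], [411.3, 229.4, 13.9], [413.9, 226.8, 14.7], [393.2, 229.6, 15.2]]
```

```bash
for k in 1; do python3 -m creep '[{"fingers":0,"x":0,"y":0,"z":0.2,"wx":0,"wy":0,"wz":0},{"fingers":0,"x":0,"y":0,"z":0,"wx":0,"wy":0,"wz":0}]' | grep -E "pos|force"; done
python3 -m creep '[{"fingers":0,"x":0,"y":0,"z":0.2,"wx":0,"wy":0,"wz":0},{"fingers":0,"x":0,"y":0,"z":0,"wx":0,"wy":0,"wz":0}]' | grep -E "pos|force"
```

```text
tool_pos: [402.9, 222.3, -22.0]
contact_force: [0.6, -0.6, 0.1]
finger_force: 0.0
tool_pos: [402.8, 222.3, -24.0]
contact_force: [0.2, -0.6, 0.2]
finger_force: 0.0
```

```bash
python3 -m creep '[{"fingers":0,"x":0,"y":0,"z":0.2,"wx":0,"wy":0,"wz":0},{"fingers":0,"x":0,"y":0,"z":0,"wx":0,"wy":0,"wz":0}]' | grep -E "pos|force"
python3 -m creep '[{"fingers":0,"x":0,"y":0,"z":0.15,"wx":0,"wy":0,"wz":0},{"fingers":0,"x":0,"y":0,"z":0,"wx":0,"wy":0,"wz":0}]' | grep -E "pos|force"
```

```text
tool_pos: [403.0, 222.4, -25.1]
contact_force: [-2.4, -1.2, 13.9]
finger_force: 6.5
tool_pos: [403.1, 222.4, -25.2]
contact_force: [-5.6, -2.2, 35.0]
finger_force: 17.8
```

Contact at TCP z = -25.1, so the real fingertip lies 25 mm behind the reported TCP along the tool's z. I'll allow for that from here: raise the tip to z≈18 and push.

```bash
python3 -m creep '[{"fingers":0,"x":0,"y":0,"z":-2.0,"wx":0,"wy":0,"wz":0},{"fingers":0,"x":0,"y":0,"z":0,"wx":0,"wy":0,"wz":0},{"fingers":0,"x":-0.8,"y":0,"z":0,"wx":0,"wy":0,"wz":0},{"fingers":0,"x":-0.8,"y":0,"z":0,"wx":0,"wy":0,"wz":0},{"fingers":0,"x":-0.8,"y":0,"z":0,"wx":0,"wy":0,"wz":0},{"fingers":0,"x":-0.8,"y":0,"z":0,"wx":0,"wy":0,"wz":0},{"fingers":0,"x":-0.8,"y":0,"z":0,"wx":0,"wy":0,"wz":0}]'; python3 b.py
python3 -m creep '[{"fingers":0,"x":-0.8,"y":0,"z":0,"wx":0,"wy":0,"wz":0},{"fingers":0,"x":-0.8,"y":0,"z":0,"wx":0,"wy":0,"wz":0},{"fingers":0,"x":-0.8,"y":0,"z":0,"wx":0,"wy":0,"wz":0},{"fingers":0,"x":-0.8,"y":0,"z":0,"wx":0,"wy":0,"wz":0}]'; python3 b.py
```

```text
clock: 9.05
tool_pos: [442.5, 221.5, -8.0]
tool_rot: [-0.002, 0.004, 1.0, -0.0]
contact_force: [-4.4, 0.4, 3.1]
gripper_width: 0.002
finger_force: 1.9
TCP [442.5 221.5  -8. ] F [-4.4  0.4  3.1] block x [459.  556.4] catch z [32.6 53.4 61.2] x [551.5 589.2] 9.05
clock: 9.43
tool_pos: [476.1, 221.8, -7.4]
tool_rot: [0.0, 0.004, 1.0, -0.0]
contact_force: [-1.6, -0.4, -1.1]
gripper_width: -0.0
finger_force: 0.6
TCP [476.1 221.8  -7.4] F [-1.6 -0.4 -1.1] block x [492.8 590.3] catch z [44.7 61.2 71.5] x [542.9 588.8] 9.4333
```

The block moves and the catch is lifting.

```bash
python3 -m creep '[{"fingers":0,"x":-0.8,"y":0,"z":0,"wx":0,"wy":0,"wz":0},{"fingers":0,"x":-0.8,"y":0,"z":0,"wx":0,"wy":0,"wz":0},{"fingers":0,"x":-0.8,"y":0,"z":0,"wx":0,"wy":0,"wz":0},{"fingers":0,"x":-0.8,"y":0,"z":0,"wx":0,"wy":0,"wz":0},{"fingers":0,"x":-0.8,"y":0,"z":0,"wx":0,"wy":0,"wz":0},{"fingers":0,"x":-0.8,"y":0,"z":0,"wx":0,"wy":0,"wz":0},{"fingers":0,"x":-0.8,"y":0,"z":0,"wx":0,"wy":0,"wz":0},{"fingers":0,"x":-0.8,"y":0,"z":0,"wx":0,"wy":0,"wz":0},{"fingers":0,"x":-0.8,"y":0,"z":0,"wx":0,"wy":0,"wz":0},{"fingers":0,"x":-0.8,"y":0,"z":0,"wx":0,"wy":0,"wz":0},{"fingers":0,"x":-0.8,"y":0,"z":0,"wx":0,"wy":0,"wz":0}]'; python3 b.py
```

```text
clock: 10.4
tool_pos: [563.7, 221.0, -7.3]
tool_rot: [-0.0, 0.004, 1.0, -0.0]
contact_force: [-1.6, -0.4, 0.8]
gripper_width: -0.004
finger_force: 1.1
TCP [563.7 221.   -7.3] F [-1.6 -0.4  0.8] block x [583.1 668.4] catch z [43.9 63.3 72.3] x [541.  589.6] 10.4
```

```bash
python3 -m creep '[{"fingers":0,"x":-0.4,"y":0,"z":0,"wx":0,"wy":0,"wz":0},{"fingers":0,"x":-0.4,"y":0,"z":0,"wx":0,"wy":0,"wz":0},{"fingers":0,"x":-0.3,"y":0,"z":0,"wx":0,"wy":0,"wz":0},{"fingers":0,"x":0,"y":0,"z":0,"wx":0,"wy":0,"wz":0}]'; python3 b.py
```

```text
clock: 10.78
tool_pos: [574.9, 220.9, -7.3]
tool_rot: [0.001, 0.004, 1.0, 0.0]
contact_force: [0.1, 1.1, -0.9]
gripper_width: 0.0
finger_force: 0.0
TCP [574.9 220.9  -7.3] F [ 0.1  1.1 -0.9] block x [595.7 668.3] catch z [43.8 62.5 71.7] x [540.9 589.3] 10.7833
```

```bash
python3 -m creep '[{"fingers":0,"x":-0.3,"y":0,"z":0,"wx":0,"wy":0,"wz":0},{"fingers":0,"x":-0.3,"y":0,"z":0,"wx":0,"wy":0,"wz":0},{"fingers":0,"x":0,"y":0,"z":0,"wx":0,"wy":0,"wz":0}]'; python3 b.py
python3 -m creep '[{"fingers":0,"x":-0.2,"y":0,"z":0,"wx":0,"wy":0,"wz":0},{"fingers":0,"x":0,"y":0,"z":0,"wx":0,"wy":0,"wz":0}]'; python3 b.py
```

```text
clock: 11.08
tool_pos: [580.8, 220.9, -7.2]
tool_rot: [0.0, 0.004, 1.0, 0.0]
contact_force: [-0.5, 0.3, -0.6]
gripper_width: 0.002
finger_force: 0.4
TCP [580.8 220.9  -7.2] F [-0.5  0.3 -0.6] block x [598.5 668.8] catch z [40.  61.9 70.1] x [543.2 589.4] 11.0833
clock: 11.3
tool_pos: [582.1, 220.9, -7.3]
tool_rot: [0.0, 0.004, 1.0, -0.0]
contact_force: [-1.1, 1.0, 2.1]
gripper_width: -0.001
finger_force: 0.5
TCP [582.1 220.9  -7.3] F [-1.1  1.   2.1] block x [600.7 668.6] catch z [30.  51.2 60.5] x [547.8 589.2] 11.3
```

```bash
python3 -m creep '[{"fingers":0,"x":-0.2,"y":0,"z":0,"wx":0,"wy":0,"wz":0},{"fingers":0,"x":0,"y":0,"z":0,"wx":0,"wy":0,"wz":0}]'; python3 b.py
python3 -m creep '[{"fingers":0,"x":-0.15,"y":0,"z":0,"wx":0,"wy":0,"wz":0},{"fingers":0,"x":0,"y":0,"z":0,"wx":0,"wy":0,"wz":0}]'; python3 b.py
```

```text
clock: 11.52
tool_pos: [582.5, 221.0, -7.5]
tool_rot: [-0.001, 0.004, 1.0, -0.0]
contact_force: [-4.9, 1.3, 3.2]
gripper_width: -0.002
finger_force: 2.3
TCP [582.5 221.   -7.5] F [-4.9  1.3  3.2] block x [598.2 668.9] catch z [30.4 51.3 60.6] x [548.2 589.4] 11.5167
clock: 11.73
tool_pos: [583.5, 221.2, -7.5]
tool_rot: [-0.002, 0.004, 1.0, 0.0]
contact_force: [-5.6, 3.3, 2.9]
gripper_width: 0.001
finger_force: 2.9
TCP [583.5 221.2  -7.5] F [-5.6  3.3  2.9] block x [606.2 668.7] catch z [31.  50.6 60.7] x [550.2 589.4] 11.7333
```

```bash
python3 -m creep '[{"fingers":0,"x":-0.25,"y":0,"z":0,"wx":0,"wy":0,"wz":0},{"fingers":0,"x":0,"y":0,"z":0,"wx":0,"wy":0,"wz":0}]'; python3 b.py
python3 -m creep '[{"fingers":0,"x":-0.2,"y":0,"z":0,"wx":0,"wy":0,"wz":0},{"fingers":0,"x":0,"y":0,"z":0,"wx":0,"wy":0,"wz":0}]'; python3 b.py
```

```text
clock: 11.95
tool_pos: [584.5, 221.2, -7.7]
tool_rot: [-0.003, 0.004, 1.0, 0.0]
contact_force: [-8.7, 4.0, 5.8]
gripper_width: 0.002
finger_force: 4.4
TCP [584.5 221.2  -7.7] F [-8.7  4.   5.8] block x [607.  668.1] catch z [29.1 50.8 59.8] x [550.5 589.5] 11.95
clock: 12.17
tool_pos: [584.3, 221.0, -8.0]
tool_rot: [-0.005, 0.004, 1.0, -0.0]
contact_force: [-12.7, 4.2, 8.5]
gripper_width: -0.0
finger_force: 6.5
TCP [584.3 221.   -8. ] F [-12.7   4.2   8.5] block x [605.8 668.8] catch z [29.7 50.3 58.8] x [553.  589.4] 12.1667
```

Force climbs with no further motion, so the block is against the stop. Backing off and lifting to check the catch.

```bash
python3 -m creep '[{"fingers":0,"x":2.5,"y":0,"z":0,"wx":0,"wy":0,"wz":0},{"fingers":0,"x":3.5,"y":0,"z":0,"wx":0,"wy":0,"wz":0},{"fingers":0,"x":3,"y":0,"z":-2.5,"wx":0,"wy":0,"wz":0},{"fingers":0,"x":3,"y":0,"z":-2.5,"wx":0,"wy":0,"wz":0},{"fingers":0,"x":3,"y":0,"z":-2.5,"wx":0,"wy":0,"wz":0},{"fingers":0,"x":0,"y":0,"z":-4,"wx":0,"wy":0,"wz":0},{"fingers":0,"x":0,"y":0,"z":-4,"wx":0,"wy":0,"wz":0}]'; python3 b.py
python3 - <<'E'
from h import *
c,p,d=snap("side");z=np.load("side0.npz")
h=lambda p:(lambda h:(h[...,0]>=8)&(h[...,0]<17)&(h[...,1]>180)&(h[...,2]>120))(cv2.cvtColor(p,cv2.COLOR_BGR2HSV).astype(int))[290:340,280:330]
for q in (z["p"],p):
    m=h(q);v,u=np.nonzero(m);print(m.sum(),u.min()+280,u.max()+280,v.min()+290,v.max()+290,u.mean()+280,v.mean()+290)
W=cloud(c,d)
# block rear edge at each y
for y in range(140,300,20):
    m=(abs(W[...,1]-y)<8)&(abs(W[...,2]-36)<4)&(W[...,0]>560)&(W[...,0]<660);x=W[...,0][m];print(y,np.sort(x)[:3].round(1),end=" ")
cv2.imwrite("pics/home.png",np.hstack([cv2.resize(q[250:340,270:380],(396,324),interpolation=cv2.INTER_CUBIC) for q in(z["p"],p)]))
E
```

```text
clock: 12.8
tool_pos: [436.8, 221.4, 148.2]
tool_rot: [-0.002, 0.004, 1.0, -0.001]
contact_force: [2.1, -0.6, -0.1]
gripper_width: 0.002
finger_force: 0.0
TCP [436.8 221.4 148.2] F [ 2.1 -0.6 -0.1] block x [598.3 668.2] catch z [28. 48. 58.] x [553.6 589.6] 12.8
149 296 314 312 323 303.1409395973154 317.1006711409396
124 296 313 312 323 302.26612903225805 317.80645161290323
140 [596.7 597.1 597.2] 160 [597.6 597.7 598. ] 180 [596.8 596.8 597.2] 200 [597.5 597.6 597.7] 220 [598.4 598.7 598.7] 240 [597.  597.1 597.4] 260 [597.8 598.  598.3] 280 [599.  599.3 599.4]
```

View pics/home.png

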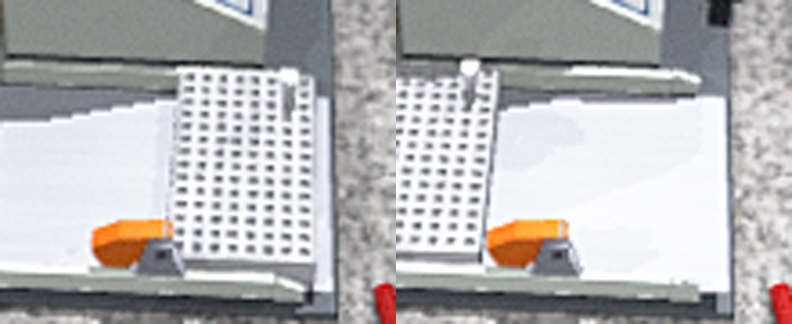

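Comparing start (left) and now (right): the orange catch hangs down as at the start and the block sits beyond it, rear edge level, right of the nose at about (490,240). The block is home. Now to hover over the key.

```bash
python3 -m creep '[{"fingers":5,"x":-1.65,"y":3.3,"z":0,"wx":0,"wy":0,"wz":0},{"fingers":5,"x":-1.65,"y":3.3,"z":0,"wx":0,"wy":0,"wz":0},{"fingers":5,"x":-1.65,"y":3.3,"z":0,"wx":0,"wy":0,"wz":0},{"fingers":5,"x":-1.65,"y":3.3,"z":0,"wx":0,"wy":0,"wz":0},{"fingers":5,"x":-1.65,"y":3.3,"z":0,"wx":0,"wy":0,"wz":0},{"fingers":5,"x":-1.65,"y":3.3,"z":0,"wx":0,"wy":0,"wz":0},{"fingers":5,"x":0,"y":0,"z":0,"wx":0,"wy":0,"wz":6.4},{"fingers":5,"x":0,"y":0,"z":0,"wx":0,"wy":0,"wz":6.4},{"fingers":5,"x":0,"y":0,"z":0,"wx":0,"wy":0,"wz":6.4},{"fingers":5,"x":0,"y":0,"z":0,"wx":0,"wy":0,"wz":6.4},{"fingers":5,"x":0,"y":0,"z":0,"wx":0,"wy":0,"wz":6.4},{"fingers":5,"x":0,"y":0,"z":0,"wx":0,"wy":0,"wz":6.4}]' 40
python3 -m creep '[{"fingers":5,"x":0,"y":0,"z":0,"wx":0,"wy":0,"wz":0}]'
cat > k.py <<'E'
from h import *
def wp(W,p,o,n):
    return o
P,R,s=tool();c,p,d=snap("wrist");np.savez("wk.npz",p=p,d=d)
K=np.array(c["intrinsics"]);RR=np.array(c["R"]);t=np.array(c["t"])
v,u=np.mgrid[0:480,0:640];a=np.stack([(u-K[0,2])/K[0,0],(v-K[1,2])/K[1,1]],-1);r=np.linalg.norm(a,axis=-1)+1e-9
D=np.concatenate([np.sin(r)[...,None]*a/r[...,None],np.cos(r)[...,None]],-1)
cw=-RR.T@t;Dw=D@RR
W=cw+Dw*(d/np.cos(r))[...,None];W[(d<=0)|(r>1.3)]=np.nan
print("cam",cw.round(1),"in tool",(R.T@(cw-P)).round(1),"tool",P.round(1),R.round(3).tolist(),s["clock"])
h=cv2.cvtColor(p,cv2.COLOR_BGR2HSV).astype(int)
red=((h[...,0]<8)|(h[...,0]>172))&(h[...,1]>130)&(h[...,2]>70)&(W[...,2]>20)
print("red",red.sum(),"tops",np.nanpercentile(W[red][:,2],[5,50,95]).round(1))
top=red&(W[...,2]>84)
def rectz(m,z):
    k,l,st,ce=cv2.connectedComponentsWithStats(m.astype(np.uint8));i=1+np.argmax(st[1:,4])
    m=l==i; dd=Dw[m]; X=cw+dd*((z-cw[2])/dd[:,2])[:,None]
    return cv2.minAreaRect(X[:,:2].astype(np.float32)),X[:,:2].mean(0),st[i].tolist()
print("handle top @89 (44x12)",rectz(top,89))
st=(p.max(2)<95)&(abs(W[...,2]-36)<5)&(abs(W[...,0]-530)<70)&(abs(W[...,1]-425)<70)
print("stand top @36 (84x56)",rectz(st,36))
vis=p.copy();vis[top]=(0,255,0);cv2.imwrite("pics/k.png",vis)
E
python3 k.py
```

```text
clock: 13.9
tool_pos: [541.3, 419.3, 147.1]
tool_rot: [0.0, 0.336, 0.942, 0.0]
contact_force: [0.7, -0.5, 0.6]
gripper_width: 0.581
finger_force: 0.0
clock: 13.98
tool_pos: [541.2, 419.2, 147.2]
tool_rot: [0.0, 0.335, 0.942, 0.0]
contact_force: [0.1, 0.0, 0.3]
gripper_width: 0.589
finger_force: 0.0
cam [483.7 467.  315.3] in tool [  74.6    0.8 -168.1] tool [541.2 419.2 147.2] [[-0.776, 0.631, 0.001], [0.631, 0.776, -0.0], [-0.0, 0.0, -1.0]] 13.9833
red 2505 tops [63.2 70.3 89.7]
handle top @89 (44x12) (((535.0068359375, 421.6590270996094), (10.935396194458008, 41.94142150878906), 50.99822998046875), array([534.79326115, 422.1472109 ]), [301, 203, 18, 64, 1056])
stand top @36 (84x56) (((526.7651977539062, 428.8562927246094), (49.851932525634766, 78.55921173095703), 51.83718490600586), array([523.87865233, 433.51833116]), [277, 150, 67, 101, 4237])
```

View pics/k.png

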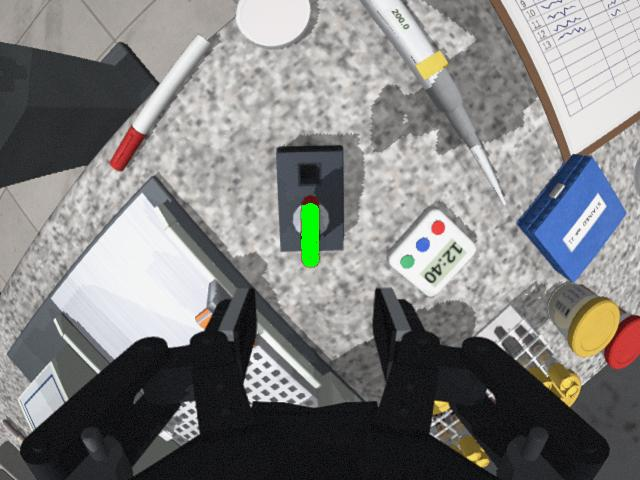

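The key handle (green, around (310,235)) stands in its stand between the open fingers, well clear on both sides. Its axis is (534.9,421.8), and the rectangle measures 42×11 at about 51°, which matches the given size. Going down on it; tip at z≈56 means reported TCP z≈31.

```bash
python3 -m creep '[{"fingers":5,"x":0.65,"y":-0.2,"z":1.6,"wx":0,"wy":0,"wz":-0.4},{"fingers":5,"x":0,"y":0,"z":2,"wx":0,"wy":0,"wz":0},{"fingers":5,"x":0,"y":0,"z":2,"wx":0,"wy":0,"wz":0},{"fingers":5,"x":0,"y":0,"z":2,"wx":0,"wy":0,"wz":0},{"fingers":5,"x":0,"y":0,"z":2,"wx":0,"wy":0,"wz":0},{"fingers":5,"x":0,"y":0,"z":2,"wx":0,"wy":0,"wz":0},{"fingers":5,"x":0,"y":0,"z":0,"wx":0,"wy":0,"wz":0},{"fingers":5,"x":0,"y":0,"z":0,"wx":0,"wy":0,"wz":0}]'
python3 k.py | head -1
```

```text
clock: 14.7
tool_pos: [533.6, 421.1, 30.5]
tool_rot: [-0.001, 0.329, 0.944, -0.001]
contact_force: [0.6, -0.4, -0.2]
gripper_width: 0.585
finger_force: 0.0
cam [476.  468.3 198.7] in tool [  74.6    0.8 -168.1] tool [533.6 421.1  30.5] [[-0.784, 0.621, -0.002], [0.621, 0.784, -0.002], [0.001, -0.003, -1.0]] 14.7
```

```bash
python3 -m creep '[{"fingers":5,"x":-0.06,"y":0.1,"z":0,"wx":0,"wy":0,"wz":0},{"fingers":0,"x":0,"y":0,"z":0,"wx":0,"wy":0,"wz":0},{"fingers":0,"x":0,"y":0,"z":0,"wx":0,"wy":0,"wz":0},{"fingers":0,"x":0,"y":0,"z":0,"wx":0,"wy":0,"wz":0},{"fingers":0,"x":0,"y":0,"z":0,"wx":0,"wy":0,"wz":0},{"fingers":0,"x":0,"y":0,"z":0,"wx":0,"wy":0,"wz":0},{"fingers":0,"x":0,"y":0,"z":0,"wx":0,"wy":0,"wz":0},{"fingers":0,"x":0,"y":0,"z":0,"wx":0,"wy":0,"wz":0}]' 60
```

```text
clock: 15.42
tool_pos: [535.7, 422.2, 32.6]
tool_rot: [0.0, 0.33, 0.944, 0.0]
contact_force: [-1.7, -1.5, 6.1]
gripper_width: 0.128
finger_force: 60.8
```

Gripped at about 11 mm opening. Lifting straight up.

```bash
python3 -m creep '[{"fingers":0,"x":0,"y":0,"z":-1,"wx":0,"wy":0,"wz":0},{"fingers":0,"x":0,"y":0,"z":-2,"wx":0,"wy":0,"wz":0},{"fingers":0,"x":0,"y":0,"z":-2.5,"wx":0,"wy":0,"wz":0},{"fingers":0,"x":0,"y":0,"z":-3,"wx":0,"wy":0,"wz":0},{"fingers":0,"x":0,"y":0,"z":-3,"wx":0,"wy":0,"wz":0},{"fingers":0,"x":0,"y":0,"z":-2,"wx":0,"wy":0,"wz":0},{"fingers":0,"x":0,"y":0,"z":0,"wx":0,"wy":0,"wz":0}]'
python3 - <<'E'
from h import *
P,R,s=tool();print(P,R.round(4).tolist(),s["gripper_width"],s["finger_force"],s["clock"])
for n in ["side","top"]:
    c,p,d=snap(n);W=cloud(c,d);L=(W-P)@R
    m=(abs(L[...,0])<30)&(abs(L[...,1])<20)&(L[...,2]>-50)&(L[...,2]<35)
    h=cv2.cvtColor(p,cv2.COLOR_BGR2HSV).astype(int);red=((h[...,0]<8)|(h[...,0]>172))&(h[...,1]>130)&(h[...,2]>70)
    for nm,q in (("red",m&red),("lowsat",m&(h[...,1]<70))):
        Q=L[q];print(n,nm,len(Q),Q.min(0).round(1) if len(Q) else 0,Q.max(0).round(1) if len(Q) else 0)
    u,v=pix(c,P).astype(int);print(n,u,v)
    if n=="side": cv2.imwrite("pics/held.png",cv2.resize(p[v-50:v+50,u-60:u+60],None,fx=6,fy=6,interpolation=cv2.INTER_CUBIC))
# panel fit, top+side
z0=np.load("top0.npz");c=calibration("top");p=z0["p"]
sub=p[225:250,312:338];g=cv2.cvtColor(sub,cv2.COLOR_BGR2GRAY)
m=(g<70).astype(np.uint8);k,l,st,ce=cv2.connectedComponentsWithStats(m)
for i in range(1,k):
    if st[i,4]>3: 
        w=np.where(l==i,255-g.astype(float)-120,0).clip(0);vv,uu=np.mgrid[0:25,0:26];print("slot",st[i].tolist(),312+(w*uu).sum()/w.sum(),225+(w*vv).sum()/w.sum())
zs=np.load("side0.npz");cs=calibration("side");ps=zs["p"];print("pred side keyhole",pix(cs,[559.5,32.1,89]))
g=cv2.cvtColor(ps,cv2.COLOR_BGR2GRAY)[215:245,305:340];print((g<90).sum());k,l,st,ce=cv2.connectedComponentsWithStats((g<90).astype(np.uint8))
for i in range(1,k): print(st[i].tolist(),ce[i]+[305,215])
E
```

```text
clock: 16.0
tool_pos: [538.4, 424.2, 172.9]
tool_rot: [0.003, 0.33, 0.944, 0.004]
contact_force: [0.9, 0.8, -0.4]
gripper_width: 0.128
finger_force: 59.9
[538.42119554 424.16139511 172.90277008] [[-0.7828, 0.6223, 0.0081], [0.6223, 0.7827, 0.0051], [-0.0031, 0.0091, -1.0]] 0.12847348016183008 59.926557540893555 16.0
side red 37 [ 13.   -1.2 -49.5] [ 20.4   6.6 -26.8]
side lowsat 140 [-12.6 -19.1 -49.5] [15.5 19.6 21.4]
side 314 324
top red 14 [-23.2  -9.5 -49.4] [-14.9  -6.5 -31.3]
top lowsat 30 [-24.9 -16.1 -47.7] [13.2 -3.8 -3.4]
top 162 241
slot [12, 9, 2, 5, 9] 324.37105263157895 236.14736842105262
pred side keyhole [313.82806306 230.14259446]
3
[8, 15, 1, 1, 1] [313. 230.]
[10, 16, 2, 1, 2] [315.5 231. ]
```

Both views agree on the keyhole: predicted side px (313.8,230.1), dark pixel found at (313,230). The key tip at tool z≈+21 also matches, so the key origin is at tool (0.4,0,-3.5) mm. Moving to a hover 60 mm off the panel, tilted 27°.

```bash
python3 -m creep '[{"fingers":0,"x":0,"y":0,"z":0,"wx":0,"wy":0,"wz":-6.4},{"fingers":0,"x":0,"y":0,"z":0,"wx":0,"wy":0,"wz":-6.4},{"fingers":0,"x":0,"y":0,"z":0,"wx":0,"wy":0,"wz":-6.4},{"fingers":0,"x":0,"y":0,"z":0,"wx":0,"wy":0,"wz":-6.4},{"fingers":0,"x":0,"y":0,"z":0,"wx":0,"wy":0,"wz":-6.3},{"fingers":0,"x":0,"y":0,"z":0,"wx":0,"wy":0,"wz":-6.3}]'
python3 -m creep '[{"fingers":0,"x":0.1,"y":-3.56,"z":0,"wx":0,"wy":0,"wz":0},{"fingers":0,"x":0,"y":-3.56,"z":0,"wx":0,"wy":0,"wz":0},{"fingers":0,"x":0,"y":-3.56,"z":0,"wx":0,"wy":0,"wz":0},{"fingers":0,"x":0,"y":-3.56,"z":0,"wx":0,"wy":0,"wz":0},{"fingers":0,"x":0,"y":-3.56,"z":0,"wx":0,"wy":0,"wz":0},{"fingers":0,"x":0,"y":-3.56,"z":0,"wx":0,"wy":0,"wz":0},{"fingers":0,"x":0,"y":-3.56,"z":0,"wx":0,"wy":0,"wz":0},{"fingers":0,"x":0,"y":-3.56,"z":0,"wx":0,"wy":0,"wz":0},{"fingers":0,"x":0,"y":-3.56,"z":0,"wx":0,"wy":0,"wz":0},{"fingers":0,"x":0,"y":-3.56,"z":0,"wx":0,"wy":0,"wz":0},{"fingers":0,"x":0,"y":-3.56,"z":0,"wx":0,"wy":0,"wz":0}]'
python3 -m creep '[{"fingers":0,"x":0,"y":0,"z":0,"wx":0,"wy":-6.75,"wz":0},{"fingers":0,"x":0,"y":0,"z":0,"wx":0,"wy":-6.75,"wz":0},{"fingers":0,"x":0,"y":0,"z":0,"wx":0,"wy":-6.75,"wz":0},{"fingers":0,"x":0,"y":0,"z":0,"wx":0,"wy":-6.75,"wz":0},{"fingers":0,"x":0,"y":0,"z":0,"wx":0,"wy":0,"wz":0}]'
cat > g.py <<'E'
from h import *
import sys
P,R,s=tool();k=np.array([559.5,32.1,89.]) if len(sys.argv)<4 else np.array([float(a) for a in sys.argv[1:4]])
ps=-0.009;a=np.radians(27);n=np.array([-np.sin(a)*np.cos(ps),-np.sin(a)*np.sin(ps),np.cos(a)])
y=np.array([-np.sin(ps),np.cos(ps),0]);Rd=np.c_[np.cross(y,-n),y,-n]
ko=P+R@np.array([.4,0,-3.5])
print("clock",s["clock"],"TCP",P.round(1),"key rel hole in tool axes",(R.T@(ko-k)).round(1),"rotvec needed deg",np.degrees(Rn.from_matrix(R.T@Rd).as_rotvec()).round(2),"F",s["contact_force"].round(1),"w",round(s["gripper_width"],3),"q",s["joint_pos"].round(2))
E
python3 g.py
python3 - <<'E'
from h import *
c,p,d=snap("wrist");P,R,s=tool();np.savez("wh.npz",p=p,d=d,K=c["intrinsics"],R=c["R"],t=c["t"],P=P,TR=R)
X=np.array([559.5,32.1,89]);q=np.array(c["R"])@X+np.array(c["t"]);th=np.arctan2(np.hypot(q[0],q[1]),q[2]);f=c["intrinsics"][0][0];e=q[:2]/np.hypot(*q[:2])*th*f+np.array(c["intrinsics"])[:2,2];print("pred hole px",e)
u,v=e.astype(int);a=p[max(v-110,0):v+110,u-140:u+140];print("crop origin",u-140,max(v-110,0));cv2.imwrite("pics/hole.png",cv2.resize(a,None,fx=2.6,fy=2.6,interpolation=cv2.INTER_CUBIC))
E
```

```text
clock: 16.6
tool_pos: [534.0, 421.3, 164.3]
tool_rot: [-0.002, -0.0, 1.0, -0.001]
contact_force: [0.5, 0.9, -0.6]
gripper_width: 0.13
finger_force: 60.0
clock: 17.52
tool_pos: [530.5, 29.1, 165.0]
tool_rot: [-0.002, 0.003, 1.0, 0.0]
contact_force: [0.5, -0.6, -0.7]
gripper_width: 0.13
finger_force: 60.0
clock: 17.93
tool_pos: [519.5, 31.7, 159.0]
tool_rot: [0.225, 0.003, 0.974, 0.0]
contact_force: [-4.4, 1.3, -3.4]
gripper_width: 0.129
finger_force: 60.0
clock 17.9333 TCP [519.5  31.7 159. ] key rel hole in tool axes [  5.6  -0.5 -84. ] rotvec needed deg [ 0.17 -0.94  0.14] F [-4.4  1.3 -3.4] w 0.129 q [-0.11  0.11  2.13  0.11  0.45 -1.76]
pred hole px [313.43107868 240.44773032]
crop origin 173 130
```

View pics/hole.png

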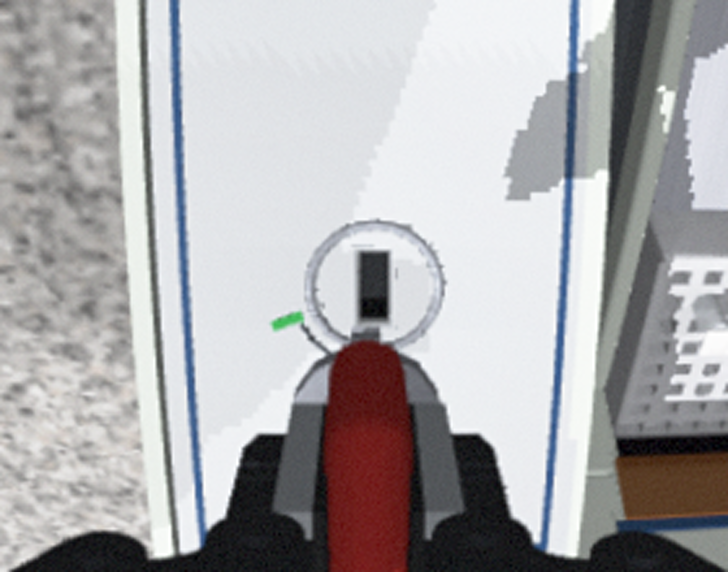

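The slot is upright at crop (374,287), px (316.8,240.4); predicted (313.4,240.4). The key tip shows at (367,340), so the hole lies 1–2 mm to the left (+y) of the key. Closing in and measuring again nearer.

```bash
python3 -m creep '[{"fingers":0,"x":-0.56,"y":0.12,"z":0,"wx":0,"wy":-0.9,"wz":0},{"fingers":0,"x":0,"y":0,"z":2.2,"wx":0,"wy":0,"wz":0},{"fingers":0,"x":0,"y":0,"z":2.2,"wx":0,"wy":0,"wz":0},{"fingers":0,"x":0,"y":0,"z":0,"wx":0,"wy":0,"wz":0},{"fingers":0,"x":0,"y":0,"z":0,"wx":0,"wy":0,"wz":0},{"fingers":0,"x":0,"y":0,"z":0,"wx":0,"wy":0,"wz":0}]' >/dev/null
cat > a.py <<'E'
from h import *
c,p,d=snap("wrist");P,R,s=tool()
a=np.radians(27);n=np.array([-np.sin(a),.004,np.cos(a)])
h=cv2.cvtColor(p,cv2.COLOR_BGR2HSV).astype(int);g=cv2.cvtColor(p,cv2.COLOR_BGR2GRAY)
m=(g<75).astype(np.uint8);k,l,st,ce=cv2.connectedComponentsWithStats(m)
for i in range(1,k):
    x,y,w,hh,A=st[i]
    if 60<A<3000 and 240<ce[i][0]<390 and 120<ce[i][1]<300:
        o,dr=rayw(c,*ce[i]);X0=np.array([559.5,32.1,89.]);X=o+dr*((X0-o)@n)/(dr@n);print("dark",st[i].tolist(),ce[i].round(1),"hit",X.round(1))
red=((h[...,0]<8)|(h[...,0]>172))&(h[...,1]>130)&(h[...,2]>40)
for v in range(200,480,20):
    u=np.nonzero(red[v,250:380])[0]
    if len(u)>8: print(v,"red",u.min()+250,u.max()+250,(u.min()+u.max())/2+250)
np.savez("wa.npz",p=p)
cv2.imwrite("pics/a%d.png"%int(s["clock"]*100),cv2.resize(p[160:360,220:420],(600,600),interpolation=cv2.INTER_CUBIC))
E
python3 g.py; python3 a.py
python3 - <<'E'
from h import *
p=np.load("wa.npz")["p"];g=cv2.cvtColor(p,cv2.COLOR_BGR2GRAY)
for v in range(205,330,6): print(v,"".join("%4d"%x for x in g[v,290:346:2]))
E
```

```text
clock 18.4833 TCP [559.3  31.8 130.7] key rel hole in tool axes [-18.8  -0.3 -40.5] rotvec needed deg [0.13 0.7  0.22] F [ 1.  -0.7 -0.4] w 0.129 q [-0.1   0.22  2.11  0.13  0.33 -1.78]
dark [310, 206, 14, 32, 414] [316.5 221.1] hit [558.6  34.2  88.6]
280 red 300 328 314.0
300 red 297 331 314.0
320 red 299 330 314.5
340 red 299 329 314.0
360 red 299 329 314.0
380 red 301 327 314.0
205  164 181 155 225 228 227 226 229 222 161 115  97 102  99 103 103  98 155 231 228 224 230 240 240 227 212 181 127
211  147 207 229 226 226 228 227 227 223 149  70  49  50  51  53  50  46 143 227 224 226 239 239 241 240 242 161 119
217  223 227 225 226 225 228 226 226 223 146  76  51  50  54  51  47  40 144 228 225 239 241 239 239 241 225 162 124
223  149 228 227 229 226 227 226 226 225 154  83  48  49  47  48  54  46 153 237 229 240 240 238 173 172 163 165 164
229  228 226 228 229 228 227 226 227 228 162  67  15  19  17  25  22  21 153 233 240 167 163 165 166 163 165 167 107
235  136 163 229 225 225 226 226 226 227 166  71  17  12  21  13  17  29 175 240 240 241 166 161 162 164 160 107 129
241  212 197 
[... 1041 characters left out ...]
95   87  86  87  39  36  37  44  43  54  50  53  52  51  48  58  56  49  45  49  40  27  27  86  86  83  89  88  84
301   89  86  78  28  41  43  53  57  58  57  49  55  52  58  53  57  56  53  52  39  37  23  72  85  86  87  87  87
307   83  87  74  22  43  50  53  52  51  51  56  56  53  53  59  59  50  50  54  41  37  15  56  88  87  87  87  85
313   87  86  48  16  28  45  52  50  51  59  58  55  61  53  53  56  51  45  53  49  41  24  36  86  84  87  88  85
319   87  89  26  23  15  50  49  51  52  54  59  46  60  53  58  59  55  50  54  45  35  23  25  84  87  86  85  86
325   84  72  19  23  29  47  50  48  53  50  58  59  51  51  51  61  54  43  50  44  34  19  21  60  85  88  83  85
```

The key is about 19 mm up-slope, because the earlier reading was taken while the arm was still moving. The wrist view puts the hole at (558.6,34.2), so I'm correcting by x +1.95 cm, y +0.21 cm and checking again.

```bash
python3 -m creep '[{"fingers":0,"x":0.95,"y":0.21,"z":0,"wx":0.1,"wy":0.7,"wz":0.2},{"fingers":0,"x":1,"y":0,"z":0,"wx":0,"wy":0,"wz":0},{"fingers":0,"x":0,"y":0,"z":0,"wx":0,"wy":0,"wz":0},{"fingers":0,"x":0,"y":0,"z":0,"wx":0,"wy":0,"wz":0},{"fingers":0,"x":0,"y":0,"z":0,"wx":0,"wy":0,"wz":0}]' >/dev/null
python3 g.py 558.9 33.9 88.7; python3 a.py
python3 - <<'E'
from h import *
p=np.load("wa.npz")["p"];g=cv2.cvtColor(p,cv2.COLOR_BGR2GRAY)
for v in range(200,300,6): print(v,"".join("%4d"%x for x in g[v,296:336:2]))
# side view: key tip vs slot
c,p,d=snap("side");P,R,s=tool()
print("side px: tip",pix(c,P+R@[.4,0,22]).round(1),"hole",pix(c,[558.9,33.9,88.7]).round(1))
E
```

```text
clock 18.95 TCP [541.   33.9 121.8] key rel hole in tool axes [  1.3  -0.2 -41.2] rotvec needed deg [0.01 0.07 0.  ] F [ 0.3  0.3 -0.6] w 0.131 q [-0.09  0.22  2.15  0.13  0.31 -1.77]
280 red 300 328 314.0
300 red 297 331 314.0
320 red 299 330 314.5
340 red 299 329 314.0
360 red 299 329 314.0
380 red 301 327 314.0
200  230 229 230 228 228 230 228 229 229 230 229 228 229 227 230 229 227 227 226 228
206  230 229 229 230 230 230 228 229 229 230 229 229 229 229 229 227 228 229 228 228
212  231 231 230 229 230 230 229 231 230 229 228 228 229 231 230 228 228 230 227 229
218  231 231 231 230 230 229 231 231 232 232 229 231 231 229 228 230 227 228 230 230
224  231 232 231 230 230 232 232 231 232 233 231 232 230 228 230 230 230 228 236 243
230  212 161 148 168 181 179 184 185 187 193 188 187 187 184 164 139 115 123 145 167
236  174 218 234 233 230 230 231 230 232 231 230 229 230 230 231 231 231 125 123 135
242  230 228 228 230 211 140  41  51  54  52  52  50 110 231 228 229 241 243 169 167
248  228 227 227 229 212 145  49  49  50  54  54  56 106 231 225 226 227 145 141 139
254  226 228 226 229 221 146  45  58  54  55  55  52 104 229 227 230 175 138 138 139
260  228 229 227 227 193 138  86  95  78  79  79  92 110 228 228 226 225 226 225 226
266  228 198 108  66  35  50  33  43  45  37  46  40  38  39  37  77 158 214 228 224
272  168 180  75  39  42  42  46  39  39  42  39  39  38  39  42  35  80 111 107  80
278  180 177  46  41  34  43  49  48  35  38  37  44  42  40  35  35  46 117 115 111
284  157 130  36  48  40  43  44  39  44  46  41  43  48  37  38  36  39  86 103 103
290   68  24  41  39  41  41  44  44  42  44  37  39  41  37  45  45  38  33  52  87
296   40  43  42  50  53  49  54  54  51  55  50  55  53  54  45  48  42  29  28  86
side px: tip [316.9 227.1] hole [314.  230.7]
```

The slot is now centred at column 313.1, the same as the key bit. Nudging along the slope and going in while watching the force.

```bash
python3 -m creep '[{"fingers":0,"x":-0.12,"y":0.02,"z":0.7,"wx":0,"wy":0,"wz":0},{"fingers":0,"x":0,"y":0,"z":0.7,"wx":0,"wy":0,"wz":0},{"fingers":0,"x":0,"y":0,"z":0,"wx":0,"wy":0,"wz":0}]' >/dev/null;python3 g.py 558.9 33.9 88.7
python3 -m creep '[{"fingers":0,"x":0,"y":0,"z":0.3,"wx":0,"wy":0,"wz":0},{"fingers":0,"x":0,"y":0,"z":0.3,"wx":0,"wy":0,"wz":0},{"fingers":0,"x":0,"y":0,"z":0,"wx":0,"wy":0,"wz":0}]' >/dev/null;python3 g.py 558.9 33.9 88.7
```

```text
clock 19.3 TCP [548.6  34.  108.2] key rel hole in tool axes [  0.7   0.  -25.6] rotvec needed deg [ 0.01 -0.04 -0.01] F [-0.2  0.2 -1. ] w 0.133 q [-0.09  0.25  2.15  0.14  0.28 -1.78]
clock 19.55 TCP [550.7  34.1 103.2] key rel hole in tool axes [  1.1   0.1 -20.2] rotvec needed deg [ 0.02 -0.05 -0.  ] F [ 0.2  0.6 -2.2] w 0.126 q [-0.09  0.27  2.15  0.14  0.26 -1.78]
```

```bash
python3 -m creep '[{"fingers":0,"x":-0.05,"y":0,"z":0.3,"wx":0,"wy":0,"wz":0},{"fingers":0,"x":0,"y":0,"z":0.3,"wx":0,"wy":0,"wz":0},{"fingers":0,"x":0,"y":0,"z":0,"wx":0,"wy":0,"wz":0}]' >/dev/null;python3 g.py 558.9 33.9 88.7
python3 -m creep '[{"fingers":0,"x":0,"y":0,"z":0.3,"wx":0,"wy":0,"wz":0},{"fingers":0,"x":0,"y":0,"z":0.3,"wx":0,"wy":0,"wz":0},{"fingers":0,"x":0,"y":0,"z":0,"wx":0,"wy":0,"wz":0}]' >/dev/null;python3 g.py 558.9 33.9 88.7
```

```text
clock 19.8 TCP [553.7  34.1  98.2] key rel hole in tool axes [  0.7   0.1 -14.4] rotvec needed deg [ 0.02 -0.06  0.  ] F [ 0.1  0.4 -2. ] w 0.13 q [-0.09  0.28  2.15  0.15  0.25 -1.79]
clock 20.05 TCP [556.2  34.1  92.7] key rel hole in tool axes [ 1.   0.2 -8.3] rotvec needed deg [ 0.02 -0.08 -0.  ] F [-0.9  0.1 -2. ] w 0.127 q [-0.09  0.29  2.15  0.16  0.23 -1.8 ]
```

```bash
python3 -m creep '[{"fingers":0,"x":0,"y":0,"z":0.3,"wx":0,"wy":0,"wz":0},{"fingers":0,"x":0,"y":0,"z":0.3,"wx":0,"wy":0,"wz":0},{"fingers":0,"x":0,"y":0,"z":0,"wx":0,"wy":0,"wz":0}]' >/dev/null;python3 g.py 558.9 33.9 88.7
python3 -m creep '[{"fingers":0,"x":0,"y":0,"z":0.2,"wx":0,"wy":0,"wz":0},{"fingers":0,"x":0,"y":0,"z":0,"wx":0,"wy":0,"wz":0}]' >/dev/null;python3 g.py 558.9 33.9 88.7
python3 -m creep '[{"fingers":0,"x":0,"y":0,"z":0.15,"wx":0,"wy":0,"wz":0},{"fingers":0,"x":0,"y":0,"z":0,"wx":0,"wy":0,"wz":0}]' >/dev/null;python3 g.py 558.9 33.9 88.7
```

```text
clock 20.3 TCP [559.   34.1  87.4] key rel hole in tool axes [ 0.9  0.2 -2.3] rotvec needed deg [ 0.02 -0.07 -0.  ] F [-2.2  0.3 -2. ] w 0.13 q [-0.09  0.31  2.15  0.17  0.22 -1.8 ]
clock 20.4667 TCP [559.9  34.1  85.8] key rel hole in tool axes [ 0.9  0.2 -0.5] rotvec needed deg [ 0.02 -0.07 -0.  ] F [-1.7  0.5 -3.1] w 0.128 q [-0.09  0.31  2.15  0.17  0.22 -1.81]
clock 20.6333 TCP [560.3  34.1  84.8] key rel hole in tool axes [0.9 0.2 0.6] rotvec needed deg [ 0.02 -0.05  0.01] F [-5.4 -0.2  0.5] w 0.132 q [-0.09  0.32  2.15  0.17  0.21 -1.81]
```

```bash
python3 -m creep '[{"fingers":0,"x":0,"y":0,"z":0.15,"wx":0,"wy":0,"wz":0},{"fingers":0,"x":0,"y":0,"z":0,"wx":0,"wy":0,"wz":0}]' >/dev/null;python3 g.py 558.9 33.9 88.7
python3 -m creep '[{"fingers":0,"x":0,"y":0,"z":0.1,"wx":0,"wy":0,"wz":0},{"fingers":0,"x":0,"y":0,"z":0,"wx":0,"wy":0,"wz":0}]' >/dev/null;python3 g.py 558.9 33.9 88.7
```

```text
clock 20.8 TCP [560.5  33.9  84.6] key rel hole in tool axes [ 0.9 -0.   0.9] rotvec needed deg [0.   0.03 0.01] F [-17.4  -3.6  20.5] w 0.133 q [-0.09  0.32  2.15  0.17  0.21 -1.81]
clock 20.9667 TCP [560.5  33.8  84.6] key rel hole in tool axes [ 0.8 -0.   0.9] rotvec needed deg [-0.    0.08  0.01] F [-26.   -2.7  36.5] w 0.132 q [-0.09  0.32  2.15  0.18  0.21 -1.81]
```

The key bottomed at the expected depth with a hard stop. Easing the pressure, then turning clockwise (+wz).

```bash
python3 -m creep '[{"fingers":0,"x":0,"y":0,"z":-0.2,"wx":0,"wy":0,"wz":0},{"fingers":0,"x":0,"y":0,"z":0,"wx":0,"wy":0,"wz":0},{"fingers":0,"x":0,"y":0,"z":0,"wx":0,"wy":0,"wz":5},{"fingers":0,"x":0,"y":0,"z":0,"wx":0,"wy":0,"wz":5},{"fingers":0,"x":0,"y":0,"z":0,"wx":0,"wy":0,"wz":5},{"fingers":0,"x":0,"y":0,"z":0,"wx":0,"wy":0,"wz":5}]';python3 g.py 558.9 33.9 88.7;python3 -c "
from h import *;print(get_state()['moment'])"
```

```text
clock: 21.47
tool_pos: [560.4, 34.1, 84.7]
tool_rot: [0.23, 0.175, 0.957, 0.04]
contact_force: [-8.7, -0.7, 6.4]
gripper_width: 0.132
finger_force: 62.0
clock 21.4667 TCP [560.4  34.1  84.7] key rel hole in tool axes [0.9 0.  0.8] rotvec needed deg [ 1.000e-02 -3.000e-02 -2.022e+01] F [-8.7 -0.7  6.4] w 0.132 q [-0.09  0.32  2.15  0.17  0.21 -1.46]
[-0.12719808  1.19403561  0.031036  ]
```

```bash
python3 -m creep '[{"fingers":0,"x":0,"y":0,"z":0,"wx":0,"wy":0,"wz":6},{"fingers":0,"x":0,"y":0,"z":0,"wx":0,"wy":0,"wz":6},{"fingers":0,"x":0,"y":0,"z":0,"wx":0,"wy":0,"wz":6},{"fingers":0,"x":0,"y":0,"z":0,"wx":0,"wy":0,"wz":6},{"fingers":0,"x":0,"y":0,"z":0,"wx":0,"wy":0,"wz":6},{"fingers":0,"x":0,"y":0,"z":0,"wx":0,"wy":0,"wz":6},{"fingers":0,"x":0,"y":0,"z":0,"wx":0,"wy":0,"wz":6},{"fingers":0,"x":0,"y":0,"z":0,"wx":0,"wy":0,"wz":6},{"fingers":0,"x":0,"y":0,"z":0,"wx":0,"wy":0,"wz":4},{"fingers":0,"x":0,"y":0,"z":0,"wx":0,"wy":0,"wz":0}]';python3 g.py 558.9 33.9 88.7
python3 -m creep '[{"fingers":0,"x":0,"y":0,"z":0,"wx":0,"wy":0,"wz":4},{"fingers":0,"x":0,"y":0,"z":0,"wx":0,"wy":0,"wz":0},{"fingers":0,"x":0,"y":0,"z":0,"wx":0,"wy":0,"wz":0}]' >/dev/null;python3 g.py 558.9 33.9 88.7;python3 -c "
from h import *;print(get_state()['moment'])"
```

```text
clock: 22.3
tool_pos: [561.2, 34.4, 85.1]
tool_rot: [0.189, 0.576, 0.783, 0.137]
contact_force: [-7.4, 1.6, 6.8]
gripper_width: 0.134
finger_force: 61.8
clock 22.3 TCP [561.2  34.4  85.1] key rel hole in tool axes [0.8 0.5 0.8] rotvec needed deg [ 5.00e-02  1.00e-02 -7.22e+01] F [-7.4  1.6  6.8] w 0.134 q [-0.09  0.32  2.14  0.17  0.21 -0.55]
clock 22.55 TCP [561.3  34.3  85.1] key rel hole in tool axes [0.7 0.5 0.8] rotvec needed deg [ 6.000e-02  2.000e-02 -7.601e+01] F [-7.2  2.8  5.4] w 0.131 q [-0.09  0.32  2.14  0.17  0.21 -0.48]
[0.43960842 0.86275635 0.25225437]
```

At 76° the moment is rising, so it's at the stop. Releasing and retracting along the key axis.

```bash
python3 -m creep '[{"fingers":4,"x":0,"y":0,"z":0,"wx":0,"wy":0,"wz":0},{"fingers":4,"x":0,"y":0,"z":0,"wx":0,"wy":0,"wz":0},{"fingers":4,"x":0,"y":0,"z":0,"wx":0,"wy":0,"wz":0},{"fingers":4,"x":0,"y":0,"z":0,"wx":0,"wy":0,"wz":0},{"fingers":4,"x":0,"y":0,"z":0,"wx":0,"wy":0,"wz":0}]'
python3 -m creep '[{"fingers":4,"x":0,"y":0,"z":-1,"wx":0,"wy":0,"wz":0},{"fingers":4,"x":0,"y":0,"z":-2,"wx":0,"wy":0,"wz":0},{"fingers":4,"x":0,"y":0,"z":-2.5,"wx":0,"wy":0,"wz":0},{"fingers":4,"x":0,"y":0,"z":-2.5,"wx":0,"wy":0,"wz":0},{"fingers":4,"x":0,"y":0,"z":-2,"wx":0,"wy":0,"wz":0},{"fingers":4,"x":0,"y":0,"z":-1,"wx":0,"wy":0,"wz":0},{"fingers":4,"x":0,"y":0,"z":0,"wx":0,"wy":0,"wz":0},{"fingers":4,"x":0,"y":0,"z":0,"wx":0,"wy":0,"wz":0}]'
python3 b.py
cat > e.py <<'E'
from h import *
P,R,s=tool();c,p,d=snap("wrist");cv2.imwrite("pics/end.png",p)
K=np.array(c["intrinsics"]);RR=np.array(c["R"]);t=np.array(c["t"])
v,u=np.mgrid[0:480,0:640];a=np.stack([(u-K[0,2])/K[0,0],(v-K[1,2])/K[1,1]],-1);r=np.linalg.norm(a,axis=-1)+1e-9
W=-RR.T@t+(np.concatenate([np.sin(r)[...,None]*a/r[...,None],np.cos(r)[...,None]],-1)@RR)*(d/np.cos(r))[...,None]
h=cv2.cvtColor(p,cv2.COLOR_BGR2HSV).astype(int);red=((h[...,0]<8)|(h[...,0]>172))&(h[...,1]>130)&(h[...,2]>40)&(d>0)
L=W-np.array([558.9,33.9,88.7]);al=np.radians(27);ps=-.009
n=np.array([-np.sin(al),.004,np.cos(al)]);y=np.array([.009,1,0]);x=np.cross(y,n)
Q=np.stack([L@x,L@y,L@n],-1)[red&(np.linalg.norm(L,axis=-1)<75)];print(len(Q),"heights",np.percentile(Q[:,2],[2,50,95,99]).round(1))
T=Q[Q[:,2]>48];print("top face rect (x up slope, y left)",len(T),cv2.minAreaRect(T[:,:2].astype(np.float32)))
E
python3 e.py
```

```text
clock: 22.97
tool_pos: [562.0, 33.8, 84.9]
tool_rot: [0.185, 0.602, 0.763, 0.143]
contact_force: [-0.1, -0.5, 0.1]
gripper_width: 0.469
finger_force: 0.0
clock: 23.63
tool_pos: [511.5, 34.3, 183.7]
tool_rot: [0.186, 0.602, 0.763, 0.144]
contact_force: [-0.5, -0.0, 0.1]
gripper_width: 0.465
finger_force: 0.0
TCP [511.5  34.3 183.7] F [-0.5 -0.   0.1] block x [598.3 667.8] catch z [30.3 49.  58.8] x [554.9 589.5] 23.6333
1266 heights [ 2.3 51.6 53.3 53.8]
top face rect (x up slope, y left) 1042 ((0.35530757904052734, 0.9751205444335938), (11.30358600616455, 41.688541412353516), 16.73577117919922)
```

The key's top face is 53.5 mm above the panel (53 expected), so it is fully in. It's turned about 73° including play. The catch is down, the block is home and nothing touches the robot, so I'm handing in.

```bash
python3 -c "
from station import *;print(close_job())"
```

```text
the job is handed in; nothing more can be done
None
```

The job is handed in at about 24 s: the block is home with the catch down behind it, and the key is fully in the switch, turned to on and let go; my final checks agreed, but no verdict came back.

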